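# Rock a tight press-fit plug out of a housing's slanted port

## Task

The housing in the inclined nest under the drill arm has a tight press-fit plug in its port: pull the plug out along the slanted port, working it loose by rocking it sideways in the port as you pull, because a straight hard tug would only lift the housing out of its nest. Then stand the plug upright, shank down, in the empty tray. Keep the housing down in its nest and leave the spare plug standing where it is in the other tray.

Things in the scene. Friction and masses are not known exactly. Their poses are not given: they have to be found in the camera images.
- plug: Tight grey plastic plug, 112 mm long, 0.13 kg. Origin: centre of the shank's lower end; z runs up to the head, y along the long side. Shank 28 (x) by 44 mm (y), z 0 to 42; flange 38 by 54 mm, z 42 to 48; head 24 by 36 mm, z 48 to 112, flat-sided. At the start the flange lies on the port's face and the plug's axes are those of port.
- plug_grip (a point): Point on the plug's axis in its head, 88 mm above the shank's lower end (48 mm above the port's face at the start): where to grip, across 36 mm (plug's y) or 24 mm (x). Rocking takes about 1 to 1.5 N m, some 20 N sideways here. Axes as the plug's.
- port (a point): Centre of the port's mouth in the top face of the cast aluminium housing (100 mm in y, 70 mm in x, 68 mm thick), 105 mm above the bench. z: the port's axis, outwards, 32 degrees from vertical, leaning to the robot's side. y: level, the way the plug rocks from side to side. x: slopes up, away from the robot. Hollow 60 (y) by 30 mm (x), 62 mm deep.
- lips (a point): Midpoint between two sprung rubber lips, 8 mm inside the port, that grip the shank's +y and -y faces. Each drags with 20 to 30 N (varies), so a straight pull takes 40 to 60 N. The plug rocks 0.14 rad each way about the port's x here; raised 3.5 mm per 0.28 rad swing it climbs with a light pull (under 20 N). Free once raised about 36 mm.
- housing (a joint): Lift of the housing out of its nest along the port's axis, m; 0 = down in the nest. A spring and its weight hold it down with about 25 N; a harder pull lifts it (1.5 N more per mm), and it drops back when let go. It must not come up 4 mm.
- fixture: Steel fixture fixed to the bench: base plate 210 mm square. Origin on the bench straight below the port's mouth, x away from the robot, z up. It carries the inclined nest. A round column, radius 16 mm, 362 mm tall, stands at x 65, y -95 mm; an arm at 321 to 349 mm height runs from it to the drill spindle.
- spindle (a point): Lower end of the drill spindle hanging over the housing, 275 mm above the bench, 12 mm beyond the port's mouth. Nose 30 mm across for 25 mm, then 44 mm across up to 365 mm above the bench. It blocks a gripper that comes straight down on the plug; along the port's axis the way is clear.
- empty_tray: The empty one of two like steel trays, fixed to the bench, 140 mm (x) by 120 mm (y), 30 mm high outside, walls and floor 5 mm thick, open above. Origin at the centre of its underside, z up.
- used_tray: The other tray, same size and axes, in which the spare plug stands.
- spare_plug: Another plug of the same shape standing upright in the other tray, loose; origin and axes as for the plug. To be left alone (not moved by 20 mm).

How it is judged:
By the outcome, as a careful person would: the job done as asked, in the order asked, and still so for the second after the job is handed in, with the robot touching nothing.
It also fails if it takes over 61 s, if anything falls off the work surface, if the arm or the gripper's body presses on something with over 40 N, if the wrist force passes 120 N, or if a joint passes its speed limit or range.

## Robot

A 7-joint arm with a two-finger parallel gripper is mounted at the origin on the work surface. World frame = base frame: x ahead of the robot, y to its left, z up, the work surface at z = 0. Lengths are in m, angles in rad, forces in N, time in s.
With the tool pointing down it reaches from about 0.4 to 0.925 m from the base axis. Payload 4.1 kg.
Tool frame: the origin (TCP) lies midway between the tips of the shut fingers; the grasp point (between the pads) lies 19 mm behind it; z points along the fingers, y is the line along which they close (so a half turn about z gives the same grasp; the last joint's range is limited). The gripper opens to 85 mm and grips with 20 to 120 N. Pads are 22 mm wide; open, the fingers measure 114 mm over their backs; the gripper's body (76 mm by 85 mm) begins 54 mm behind the grasp point. The pads swing forward as they close: fully open they stand 13 mm farther back than shut.
Start: joints at [-1.448, 0.398, 0.045, 1.537, -0.019, 1.207, -0.051], TCP at [0.143, 0.634, 0.231] pointing down, gripper open.
Joint ranges: [-2.82, 2.82], [-0.49, 2.23], [-1.37, 1.46], [0, 2.46], [-1.36, 4.5], [0.23, 2], [-2.94, 2.94]. Speed limits (rad/s): [2.57, 2.57, 3.14, 3.14, 3.14, 3.14, 3.14].

## Interface

Orientations are given as a unit quaternion [w, x, y, z].
In Python, from cell import get_obs, read_camera, sign_off gives the robot as it stands. The module is installed in compiled form; this text tells all that it offers.
- The arm moves only by the tool send_rows, never from a script. Its argument "rows" is a list of rows, each a list of 7 numbers: the finger opening in m, from 0 to 0.0854, then the shift along the tool's x, y, z in m, then the turn, a rotation vector about the tool's x, y, z in rad. A call has 1 to 5 rows; each row shifts and turns the commanded pose from where the row before left it, along the tool's axes as they then stand; what a row does not reach is not made up. A row lasts 1/12 s, in which the tool goes at most 41.7 mm and 7.16 degrees, less where a joint would pass 70% of its speed; a pose out of reach is approached as far as the arm can. A call is refused whole if a number of a shift passes 0.0417 or a number of a turn 0.125, either way. A call with a gripper value outside its range is refused whole. The fingers move at their own pace and stop on an object; the grip force is fixed at half the most. Time passes only in rows, so rows that do not move let the fingers close. It gives the time, the measured TCP pose, the force, the opening and the grip force at its end, in the units of the state.
- get_obs(): the state, without advancing time (a new reading comes with each control period).
- read_camera(name): name is "scene" or "top"; returns a dict with "image" (420x560x3 uint8, blue, green, red), "range_z" (420x560 float32, m along the optical axis (not along the pixel's ray), 0 where there is no reading), "K" (3x3 intrinsics, pixels), "world_to_cam" (4x4, takes a point from world to camera coordinates). Camera axes: x right, y up, looking along -z (the intrinsics and any distortion apply to the point x, -y, -z); pixel columns grow to the right and rows downward; lengths in m; the calibration is good to about 2 mm. A picture is of the moment at which its call begins.
- sign_off(): hands the job in; it is judged then, once.
The state is a dict: "time": time; "q": joint angles; "joint_velocities": joint speeds; "effort": joint torques, N m; "ee_pos": TCP position; "tcp_rot": TCP orientation; "contact_force": force on the tool from outside, world axes, zero at the start; "moment": the same for the moment, N m; "gripper_width": opening from 0.0 (shut) to 1.0 (fully open); "grip_force": force on a finger pad.
Only numpy, scipy, OpenCV 4.12 (cv2) and the standard library are available. Lean on these libraries where they do the work, as an engineer would, in place of code of your own. Each camera call takes 0.05 s, during which the arm holds its last target. There are 200 camera calls.

## Working session

There is one attempt and no reset: what is moved stays moved. The work goes in short steps, Python scripts to look and compute and a tool call to move; the robot and the scene stay as the last step left them, time stands still between calls to the robot, and variables do not carry over. Pictures are saved under pics/ and viewed, at most 10 in all, crops included, and the job is handed in when it is done.

Besides the shell and the picture viewer there is one more tool, called after "Call:" by a JSON object that holds its "op" and its "data". send_rows: Moves the arm, as the interface text tells. Its arguments: {"type":"object","properties":{"rows":{"type":"array","items":{"type":"array","items":{"type":"number"}}}},"required":["rows"]}

```bash
mkdir -p pics; ls; python3 - <<'E'
from cell import *
import cv2,numpy as np
o=get_obs()
for k,v in o.items(): print(k,np.round(v,4))
ims=[]
for n in("scene","top"):
    c=read_camera(n); np.savez('pics/%s0.npz'%n,**c); cv2.imwrite(f'pics/{n}0.png',c['image'])
    print(n,c['K'].round(1).tolist(),c['world_to_cam'].round(4).tolist(),(c['range_z']>0).mean())
E
```

```text
pics
time 0.0
q [-1.448   0.3992  0.045   1.5379 -0.0187  1.2069 -0.0507]
joint_velocities [-0.001  -0.001  -0.     -0.0003  0.0004  0.     -0.0003]
effort [-1.00000e-04 -4.75137e+01  1.36480e+00 -2.54220e+01  1.16000e-02
  9.40000e-03 -0.00000e+00]
ee_pos [0.1428 0.6334 0.2302]
tcp_rot [-0.      0.1106  0.9939 -0.001 ]
contact_force [-0.2696  0.2183 -0.0009]
moment [-0.0007 -0.0442  0.0117]
grip_force 0.0
gripper_width 0.9993
scene [[457.2, 0.0, 280.8], [0.0, 457.2, 214.9], [0.0, 0.0, 1.0]] [[0.0241, 0.9997, -0.0066, -0.0204], [-0.8447, 0.0239, 0.5346, 0.3484], [0.5346, -0.0073, 0.8451, -1.5905], [0.0, 0.0, 0.0, 1.0]] 0.9960289115646258
top [[510.3, 0.0, 281.2], [0.0, 510.3, 214.9], [0.0, 0.0, 1.0]] [[0.1275, -0.9918, -0.0017, -0.055], [0.9717, 0.1245, 0.2005, -0.5726], [-0.1986, -0.0272, 0.9797, -1.0934], [0.0, 0.0, 0.0, 1.0]] 0.9960884353741497
```

View pics/scene0.png

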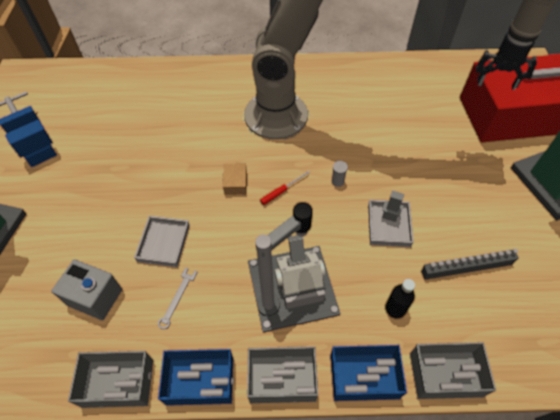

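View pics/top0.png

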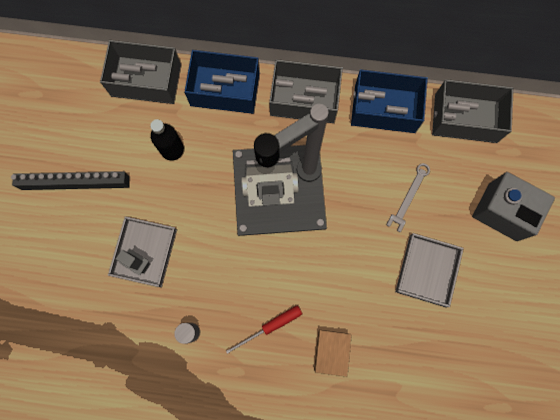

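The scene view shows the fixture at about (293,285) with the plug head at (297,250). The empty tray is at (163,241), the spare plug's tray at (390,222). In the top view they are at (272,190), (430,270) and (142,252). Next I fit the models to the depth clouds.

```bash
cat > h.py <<'E'
import numpy as np, cv2
from scipy.optimize import least_squares
from scipy.spatial.transform import Rotation as R
def cloud(c):
    z=c['range_z'];K=c['K'];v,u=np.mgrid[:z.shape[0],:z.shape[1]]
    p=np.stack([(u-K[0,2])/K[0,0]*z,-(v-K[1,2])/K[1,1]*z,-z],-1)
    T=np.linalg.inv(c['world_to_cam']);w=p@T[:3,:3].T+T[:3,3];w[z<=0]=np.nan;return w
def box(p,lo,hi):
    q=np.abs(p-(np.array(lo)+hi)/2)-(np.array(hi)-lo)/2
    return np.linalg.norm(np.maximum(q,0),axis=1)+np.minimum(q.max(1),0)
T32=np.deg2rad(32)
def portR(yaw): # z leans to -x (robot side), x slopes up
    return R.from_euler('z',yaw)*R.from_euler('y',-T32)
E
cat > m.py <<'E'
from h import *
C={n:np.load(f'pics/{n}0.npz') for n in('scene','top')}
W={n:cloud(C[n]) for n in C}
for n,px in dict(scene=[(297,250),(293,285),(163,241),(390,222)],top=[(270,188),(280,225),(430,270),(142,245)]).items():
    for u,v in px: print(n,(u,v),W[n][v,u].round(4))
P={n:W[n].reshape(-1,3) for n in W}
boxes=[((-.035,-.05,-.068),(.035,.05,0)),((-.019,-.027,0),(.019,.027,.006)),((-.012,-.018,.006),(.012,.018,.07))]
def fit(pts,x0):
    def sel(x): 
        l=portR(x[3]).inv().apply(pts-x[:3]); return np.min([box(l,*b) for b in boxes],0)
    x=np.array(x0)
    for th in(.02,.008,.005):
        m=np.abs(sel(x))<th
        l=portR(x[3]).inv().apply(pts-x[:3]); m&=(l[:,2]>-.03)
        s=pts[m]
        f=lambda x:np.min([box(portR(x[3]).inv().apply(s-x[:3]),*b) for b in boxes],0)
        r=least_squares(f,x,loss='soft_l1',f_scale=.002,x_scale=[.01,.01,.01,.1]);x=r.x
    return x,np.median(np.abs(f(x))),len(s)
import sys
g=W['top'][188,270]; x0=[g[0]+.02,g[1],.105,0]
for n in('scene','top'):
    print(n,fit(P[n][~np.isnan(P[n][:,0])],x0))
print('both',fit(np.vstack([p[~np.isnan(p[:,0])] for p in P.values()]),x0))
for nm,k in(('empty',(430,270)),('used',(142,245))):
    c=W['top'][k[1],k[0]]
    for n in W:
        p=P[n];m=(np.abs(p[:,:2]-c[:2]).max(1)<.12)
        rim=p[m&(p[:,2]>.026)&(p[:,2]<.034)];fl=p[m&(p[:,2]<.008)&(p[:,2]>.002)]
        r=cv2.minAreaRect(rim[:,:2].astype(np.float32)*1000)
        print(nm,n,np.round(r[0],1),np.round(r[1],1),round(r[2],1),'rimz',np.median(rim[:,2]).round(4),len(rim))
        if nm=='used':
            hd=p[m&(p[:,2]>.09)&(p[:,2]<.13)];print('spare',hd.mean(0).round(3),hd[:,2].max(), [t.round(3) for t in (hd.min(0),hd.max(0))])
E
python3 m.py
```

```text
scene (297, 250) [0.607  0.0475 0.1406]
scene (293, 285) [0.6767 0.0357 0.0839]
scene (163, 241) [ 0.4934 -0.3323  0.0017]
scene (390, 222) [0.4497 0.3319 0.0051]
top (270, 188) [0.6135 0.0471 0.137 ]
top (280, 225) [0.5599 0.0193 0.0119]
top (430, 270) [ 0.5001 -0.3371  0.0072]
top (142, 245) [0.4728 0.3323 0.0078]
scene (array([0.61743977, 0.04895433, 0.10453375, 0.19614488]), np.float64(0.0010328199266977159), 1276)
top (array([0.61989317, 0.0472379 , 0.10532186, 0.20588727]), np.float64(0.001005023956931164), 1622)
both (array([0.61834521, 0.04921741, 0.10483862, 0.19860796]), np.float64(0.0011971379108225433), 2891)
empty scene [ 498.7 -330.7] [121.8 143.2] 80.2 rimz 0.0292 285
empty top [ 500.  -332.8] [120.9 140.4] 80.2 rimz 0.0299 486
used scene [456.7 326.7] [121.1 144.3] 84.5 rimz 0.0289 267
spare [0.433 0.33  0.11 ] 0.12191057771052072 [array([0.412, 0.311, 0.09 ]), array([0.447, 0.351, 0.122])]
used top [458.  325.3] [121.3 139.8] 84.7 rimz 0.0297 481
spare [0.429 0.327 0.114] 0.12273729157678392 [array([0.412, 0.311, 0.091]), array([0.446, 0.352, 0.123])]
```

```bash
cat >> h.py <<'E'
port=np.array([.6186,.0485,.105]);yaw=.2
PR=portR(yaw)
G=PR*R.from_matrix(np.diag([-1,1,-1.]))  # tool y=+port y
def go(ps,Rt):
    from cell import get_obs
    o=get_obs();q=o['tcp_rot'];A=R.from_quat([*q[1:],q[0]]);p=o['ee_pos']
    rv=(A.inv()*Rt).as_rotvec();print('t',o['time'],'p',np.round(p,4),'turn',rv.round(3),np.linalg.norm(rv).round(3))
    for t in ps: print('to',np.round(t,4),'curtool',A.inv().apply(t-p).round(4),'tgttool',Rt.inv().apply(t-p).round(4))
    l=PR.inv()
    print('F port',l.apply(o['contact_force']).round(1),'M',l.apply(o['moment']).round(2),'tcp in port',l.apply(p-port).round(4),'tilt',(PR.inv()*A*R.from_matrix(np.diag([-1,1,-1.]))).as_rotvec().round(3),'w',round(o['gripper_width'],3),'grip',round(o['grip_force'],1),'q',np.round(o['q'],2))
def onport(x,y,z): return port+PR.apply([x,y,z])
E
python3 -c "
from h import *
go([onport(0,0,.15),onport(0,0,.15)-[0,0,-.1]],G)"
```

```text
t 0.1 p [0.1428 0.6335 0.2304] turn [-0.119 -0.55  -0.41 ] 0.697
to [0.5407 0.0327 0.2322] curtool [-0.5202 -0.4986 -0.0009] tgttool [-0.2304 -0.6679  0.1418]
to [0.5407 0.0327 0.3322] curtool [-0.5203 -0.4988 -0.1009] tgttool [-0.2834 -0.6679  0.057 ]
F port [ 0.1  0.3 -0.7] M [ 0.   -0.02  0.02] tcp in port [-0.2304  0.6679  0.2918] tilt [-0.119  0.55  -0.41 ] w 1.0 grip 0.0 q [-1.45  0.4   0.05  1.54 -0.02  1.21 -0.05]
```

Call:
{"op": "send_rows", "data": {"rows": [[0.0854, 0, 0, -0.03, 0, 0, 0], [0.0854, 0, 0, -0.03, 0, 0, 0], [0.0854, 0, 0, -0.03, 0, 0, 0]]}}

```text
time: 0.35
ee_pos: [0.1428, 0.6334, 0.3213]
tcp_rot: [-0.0, 0.111, 0.994, -0.001]
contact_force: [0.8, 0.4, 0.6]
gripper_width: 0.999
grip_force: 0.0
```

Call:
{"op": "send_rows", "data": {"rows": [[0.0854, -0.028, -0.027, 0, 0, 0, 0], [0.0854, -0.028, -0.027, 0, 0, 0, 0], [0.0854, -0.028, -0.027, 0, 0, 0, 0], [0.0854, -0.028, -0.027, 0, 0, 0, 0], [0.0854, -0.028, -0.027, 0, 0, 0, 0]]}}

```text
time: 0.77
ee_pos: [0.2505, 0.4696, 0.3209]
tcp_rot: [-0.0, 0.111, 0.994, -0.0]
contact_force: [0.8, 0.4, 0.1]
gripper_width: 1.003
grip_force: 0.0
```

Call:
{"op": "send_rows", "data": {"rows": [[0.0854, -0.028, -0.027, 0, 0, 0, 0], [0.0854, -0.028, -0.027, 0, 0, 0, 0], [0.0854, -0.028, -0.027, 0, 0, 0, 0], [0.0854, -0.028, -0.027, 0, 0, 0, 0], [0.0854, -0.028, -0.027, 0, 0, 0, 0]]}}

```text
time: 1.18
ee_pos: [0.3572, 0.3071, 0.321]
tcp_rot: [-0.0, 0.111, 0.994, -0.0]
contact_force: [-0.3, -0.3, 0.0]
gripper_width: 1.003
grip_force: 0.0
```

Call:
{"op": "send_rows", "data": {"rows": [[0.0854, 0, 0, 0, -0.017, -0.078, -0.058], [0.0854, 0, 0, 0, -0.017, -0.078, -0.058], [0.0854, 0, 0, 0, -0.017, -0.078, -0.058], [0.0854, 0, 0, 0, -0.017, -0.078, -0.058], [0.0854, 0, 0, 0, -0.017, -0.078, -0.058]]}}

```text
time: 1.6
ee_pos: [0.3565, 0.3093, 0.3214]
tcp_rot: [0.198, -0.037, 0.979, 0.021]
contact_force: [0.5, -0.2, 0.9]
gripper_width: 1.0
grip_force: 0.0
```

```bash
python3 -c "
from h import *
go([onport(0,0,.15)],G)"
```

```text
t 1.6 p [0.3565 0.3093 0.3214] turn [-0.032 -0.156 -0.118] 0.198
to [0.5407 0.0327 0.2322] curtool [-0.1167 -0.2928  0.1379] tgttool [-0.0592 -0.3077  0.1422]
F port [ 0.8 -0.3  0.5] M [-0.03  0.43  0.02] tcp in port [-0.0592  0.3077  0.2922] tilt [-0.032  0.156 -0.118] w 1.0 grip 0.0 q [-1.18 -0.18  0.13  2.04  0.39  1.05  0.44]
```

Call:
{"op": "send_rows", "data": {"rows": [[0.0854, 0, 0, 0, -0.016, -0.078, -0.059], [0.0854, 0, 0, 0, -0.016, -0.078, -0.059], [0.0854, -0.006, -0.03, 0, 0, 0, 0], [0.0854, -0.006, -0.03, 0, 0, 0, 0], [0.0854, -0.006, -0.03, 0, 0, 0, 0]]}}

```text
time: 2.02
ee_pos: [0.3889, 0.2227, 0.3301]
tcp_rot: [0.272, -0.096, 0.957, 0.027]
contact_force: [0.7, 0.1, -0.3]
gripper_width: 1.005
grip_force: 0.0
```

Call:
{"op": "send_rows", "data": {"rows": [[0.0854, -0.006, -0.03, 0.01, 0, 0, 0], [0.0854, -0.006, -0.03, 0.01, 0, 0, 0], [0.0854, -0.006, -0.03, 0.01, 0, 0, 0], [0.0854, -0.006, -0.03, 0.01, 0, 0, 0], [0.0854, -0.006, -0.03, 0.01, 0, 0, 0]]}}

```text
time: 2.43
ee_pos: [0.4697, 0.0851, 0.3032]
tcp_rot: [0.272, -0.094, 0.957, 0.027]
contact_force: [0.9, 0.3, 0.3]
gripper_width: 1.0
grip_force: 0.0
```

Call:
{"op": "send_rows", "data": {"rows": [[0.0854, -0.006, -0.03, 0.02, 0, 0, 0], [0.0854, -0.005, -0.03, 0.02, 0, 0, 0], [0.0854, 0, 0, 0.02, 0, 0, 0], [0.0854, 0, 0, 0.02, 0, 0, 0], [0.0854, 0, 0, 0, 0, 0, 0]]}}

```text
time: 2.85
ee_pos: [0.5307, 0.0366, 0.2386]
tcp_rot: [0.27, -0.094, 0.958, 0.026]
contact_force: [-1.2, -0.2, -0.2]
gripper_width: 1.0
grip_force: 0.0
```

```bash
python3 -c "
from h import *
go([onport(0,0,.15),onport(0,0,.026)],G)
from cell import read_camera
for n in('top','scene'):
    c=read_camera(n); cv2.imwrite('pics/%s1.png'%n,cv2.resize(c['image'][100:330,160:400],None,fx=2,fy=2)); np.savez('pics/%s1.npz'%n,**c)"
```

```text
t 2.85 p [0.5307 0.0366 0.2386] turn [-0.004 -0.009 -0.004] 0.011
to [0.5407 0.0327 0.2322] curtool [-0.0044 -0.0058  0.0102] tgttool [-0.0043 -0.0058  0.0102]
to [0.6051 0.0458 0.127 ] curtool [-0.0055 -0.0053  0.1342] tgttool [-0.0043 -0.0058  0.1342]
F port [-1.1  0.1  0.5] M [0.01 0.54 0.02] tcp in port [-0.0043  0.0058  0.1602] tilt [-0.004  0.009 -0.004] w 1.0 grip 0.0 q [-1.24 -0.28  0.96  2.24  0.48  0.55  1.19]
```

View pics/scene1.png

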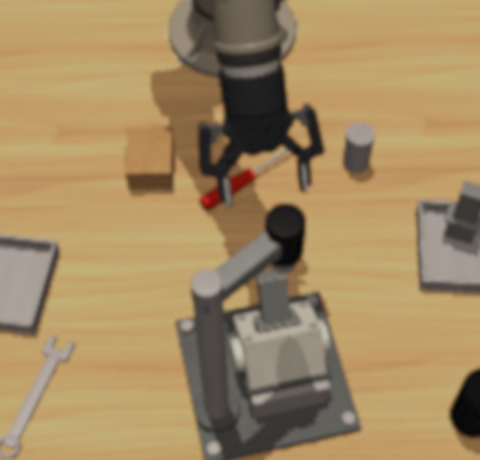

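The crop shows the open gripper (265,150) lined up with the plug head (275,290). The spindle is off the approach line.

Call:
{"op": "send_rows", "data": {"rows": [[0.0854, -0.004, -0.005, 0.02, -0.004, -0.009, -0.004], [0.0854, 0, 0, 0.025, 0, 0, 0], [0.0854, 0, 0, 0.025, 0, 0, 0], [0.0854, 0, 0, 0.02, 0, 0, 0], [0.0854, 0, 0, 0, 0, 0, 0]]}}

```text
time: 3.37
ee_pos: [0.5641, 0.0424, 0.1937]
tcp_rot: [0.273, -0.1, 0.956, 0.033]
contact_force: [-0.6, 1.1, -0.3]
gripper_width: 0.996
grip_force: 0.0
```

```bash
python3 -c "
from h import *
go([onport(0,0,.026)],G)
from cell import read_camera
for n in('top','scene'):
    c=read_camera(n); cv2.imwrite('pics/%s2.png'%n,cv2.resize(c['image'][100:330,160:400],None,fx=2,fy=2)); np.savez('pics/%s2.npz'%n,**c)
I=[cv2.resize(cv2.imread('pics/%s2.png'%n),None,fx=.8,fy=.8) for n in('scene','top')]
cv2.imwrite('pics/b2.png',np.hstack(I))"
```

```text
t 3.3667 p [0.5641 0.0424 0.1937] turn [ 0.014 -0.001  0.005] 0.015
to [0.6051 0.0458 0.127 ] curtool [ 0.0006 -0.0059  0.0781] tgttool [ 0.0007 -0.0048  0.0782]
F port [-0.5  1.2 -0.1] M [ 0.06  0.59 -0.01] tcp in port [0.0007 0.0048 0.1042] tilt [0.014 0.001 0.005] w 0.996 grip 0.0 q [-1.7  -0.33  1.42  2.24  0.74  0.48  1.  ]
```

View pics/b2.png

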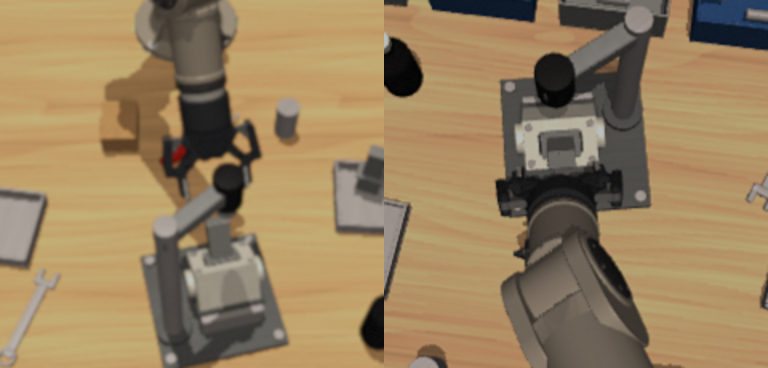

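The top view (right half) shows the fingers at (505,190) and (615,185), straddling the plug's line. Joint 3 is near its limit, so I advance in small steps and watch it.

Call:
{"op": "send_rows", "data": {"rows": [[0.0854, 0, -0.002, 0.006, 0.005, 0, 0.002], [0.0854, 0, -0.003, 0.006, 0.005, 0, 0.002], [0.0854, 0, 0, 0, 0.004, 0, 0]]}}

```text
time: 3.72
ee_pos: [0.5716, 0.0352, 0.1844]
tcp_rot: [0.274, -0.093, 0.957, 0.027]
contact_force: [-0.1, -0.4, 0.2]
gripper_width: 0.996
grip_force: 0.0
```

```bash
python3 -c "
from h import *
go([onport(0,0,.026)],G)"
```

```text
t 3.7167 p [0.5716 0.0352 0.1844] turn [-0.003 -0.    -0.006] 0.007
to [0.6051 0.0458 0.127 ] curtool [0.0008 0.0038 0.0672] tgttool [0.0008 0.0037 0.0672]
F port [-0.  -0.4  0.3] M [-0.    0.59  0.01] tcp in port [ 0.0008 -0.0037  0.0932] tilt [-0.003  0.    -0.006] w 0.996 grip 0.0 q [-1.78 -0.43  1.44  2.24  0.95  0.55  0.82]
```

The arm reached here with its elbow twisted (joints 2 and 3 near their limits). The half-turned grasp suits the base better, so I back out along the axis and turn the tool about its own axis.

Call:
{"op": "send_rows", "data": {"rows": [[0.0854, 0, 0, -0.015, 0, 0, 0], [0.0854, 0, 0, -0.02, 0, 0, 0], [0.0854, 0, 0, -0.02, 0, 0, 0], [0.0854, 0, 0, -0.02, 0, 0, 0], [0.0854, 0, 0, 0, 0, 0, 0]]}}

```text
time: 4.13
ee_pos: [0.5327, 0.0289, 0.2512]
tcp_rot: [0.276, -0.094, 0.956, 0.025]
contact_force: [0.7, -0.5, 0.7]
gripper_width: 1.004
grip_force: 0.0
```

```bash
python3 -c "
from h import *
go([onport(0,0,.026)],G)"
```

```text
t 4.1333 p [0.5327 0.0289 0.2512] turn [-0.006  0.003 -0.003] 0.007
to [0.6051 0.0458 0.127 ] curtool [0.0033 0.0029 0.1447] tgttool [0.0028 0.0021 0.1447]
F port [ 0.8 -0.6  0.3] M [ 0.01  0.49 -0.02] tcp in port [ 0.0028 -0.0021  0.1707] tilt [-0.006 -0.003 -0.003] w 1.004 grip 0.0 q [-1.43 -0.46  1.04  2.23  0.77  0.7   0.95]
```

Call:
{"op": "send_rows", "data": {"rows": [[0.0854, 0, 0.01, -0.01, 0, 0.05, 0.1], [0.0854, 0, 0.01, -0.01, 0, 0.05, 0.1], [0.0854, 0, 0, -0.01, 0, 0.05, 0.1], [0.0854, 0, 0, -0.01, 0, 0.05, 0.1], [0.0854, 0, 0, 0, 0, 0.05, 0.1]]}}

```text
time: 4.55
ee_pos: [0.5117, 0.0463, 0.2856]
tcp_rot: [0.139, 0.144, 0.976, 0.082]
contact_force: [1.3, -0.4, -0.1]
gripper_width: 0.996
grip_force: 0.0
```

```bash
python3 -c "
from h import *
go([onport(0,0,.026)],G)"
```

```text
t 4.55 p [0.5117 0.0463 0.2856] turn [-0.003 -0.249 -0.506] 0.564
to [0.6051 0.0458 0.127 ] curtool [-0.0468 -0.0081  0.1778] tgttool [ 0.0065 -0.0191  0.1829]
F port [ 1.  -0.6 -0.7] M [-0.09  0.36  0.06] tcp in port [0.0065 0.0191 0.2089] tilt [-0.003  0.249 -0.506] w 0.996 grip 0.0 q [-1.51 -0.38  1.12  2.03  0.4   0.98  0.74]
```

```bash
cat > k.py <<'E'
from h import *
import itertools
D=[([-1.448,.3992,.045,1.5379,-.0187,1.2069,-.0507],[.1428,.6334,.2302],[0,.1106,.9939,-.001]),
([-1.18,-.18,.13,2.04,.39,1.05,.44],[.3565,.3093,.3214],[.198,-.037,.979,.021]),
([-1.24,-.28,.96,2.24,.48,.55,1.19],[.5307,.0366,.2386],[.27,-.094,.958,.026]),
([-1.7,-.33,1.42,2.24,.74,.48,1.],[.5641,.0424,.1937],[.273,-.1,.956,.033]),
([-1.78,-.43,1.44,2.24,.95,.55,.82],[.5716,.0352,.1844],[.274,-.093,.957,.027]),
([-1.43,-.46,1.04,2.23,.77,.7,.95],[.5327,.0289,.2512],[.276,-.094,.956,.025]),
([-1.51,-.38,1.12,2.03,.4,.98,.74],[.5117,.0463,.2856],[.139,.144,.976,.082])]
def fk(q,s,c,L):
    r=R.identity();p=np.zeros(3)
    for i in range(7):
        p=p+r.apply(L[i]); 
        r=r*R.from_euler('zyzyzyz'[i],s[i]*q[i]+c[i])
    return p+r.apply(L[7]),r
def unpack(x):
    L=np.zeros((8,3));L[1,2]=x[7];L[3,2]=x[8];L[5,2]=x[9];L[7,2]=x[10];L[3,0]=x[11];L[4,0]=-x[12];L[5,0]=x[13];L[6,0]=x[14];return x[:7],L
def res(x,s):
    c,L=unpack(x);o=[]
    for q,p,w in D:
        a,r=fk(q,s,c,L);o+=[*((a-p)*3),*(r.inv()*R.from_quat([*w[1:],w[0]])).as_rotvec()]
    return np.array(o+list(.01*(x[11:])))
if __name__=='__main__':
    best=[]
    for s in itertools.product((1,-1),repeat=7):
      if s[1]<0: continue
      for c1 in((1.344+1.448) if s[0]>0 else -.1,):
        for c6 in (0,):
          x0=np.array([c1,0,0,0,0,c6,0,.35,.4,.4,.25,0,0,0,0])
          for c7 in(0,np.pi):
            x0[6]=c7
            r=least_squares(res,x0,args=(s,),max_nfev=60);best.append((r.cost,s,r.x))
    best.sort(key=lambda b:b[0])
    for b in best[:3]: print(b[0],b[1],b[2].round(3))
    import pickle;pickle.dump(best[0],open('k.pkl','wb'))
E
time python3 k.py
```

```text
0.0013934415668620098 (-1, 1, -1, 1, -1, 1, -1) [-6.800e-02 -1.800e-02  1.000e-03  3.700e-02  0.000e+00 -3.100e-02
  1.517e+00  2.810e-01  5.210e-01  4.860e-01  3.730e-01 -1.200e-02
  3.200e-02  1.400e-02 -7.000e-03]
0.001393441566862388 (-1, 1, 1, 1, -1, -1, -1) [-6.800e-02  3.124e+00 -1.000e-03 -3.104e+00 -3.141e+00  3.100e-02
  4.658e+00  2.810e-01 -5.210e-01  4.860e-01  3.730e-01  1.200e-02
  3.200e-02 -1.400e-02  7.000e-03]
0.0013934415668628226 (-1, 1, 1, -1, 1, 1, -1) [-0.068 -3.16  -3.143 -0.037  3.141 -3.172  1.517  0.281 -0.521 -0.486
  0.373 -0.012  0.032 -0.014 -0.007]
real	1m8.127s
user	1m8.616s
sys	0m0.052s
```

```bash
cat > ik.py <<'E'
from k import *
import pickle
_,s,x=pickle.load(open('k.pkl','rb'));c,L=unpack(x)
lo=np.array([-2.82,-.49,-1.37,0,-1.36,.23,-2.94])+.02;hi=np.array([2.82,2.23,1.46,2.46,4.5,2,2.94])-.02
def ik(p,Rt,q0,w=.02,qr=None):
    qr=q0 if qr is None else qr
    def f(q):
        a,r=fk(q,s,c,L);return np.r_[(a-p)*10,(r.inv()*Rt).as_rotvec()*3,w*(q-qr)]
    r=least_squares(f,np.clip(q0,lo,hi),bounds=(lo,hi));a,rr=fk(r.x,s,c,L);return r.x,np.linalg.norm(a-p),(rr.inv()*Rt).magnitude()
if __name__=='__main__':
    Gm=G*R.from_euler('z',np.pi)
    Gx=G*R.from_euler('z',np.pi/2);Gx2=G*R.from_euler('z',-np.pi/2)
    for nm,g,q7 in(('y+',G,1.5),('y-',Gm,-1.5),('x',Gx,0),('x2',Gx2,0)):
      for z in(.026,.07,.12,.17):
        q,e,a=ik(onport(0,0,z),g,np.array([-.08,-.1,0,2.0,0,.7,q7]),.005)
        print(nm,z,q.round(2),round(e,4),round(a,4))
E
python3 ik.py
```

```text
y+ 0.026 [-0.35  0.19  0.3   2.23 -0.81  0.25  2.47] 0.0 0.0001
y+ 0.07 [ 0.04  0.08 -0.11  2.24 -0.38  0.3   2.06] 0.0 0.0
y+ 0.12 [-0.13 -0.04  0.07  2.24 -0.3   0.41  1.98] 0.0 0.0
y+ 0.17 [-0.18 -0.15  0.13  2.23 -0.2   0.53  1.88] 0.0 0.0
y- 0.026 [-0.35  0.19  0.3   2.23 -0.81  0.25 -0.67] 0.0 0.0001
y- 0.07 [ 0.02  0.08 -0.09  2.24 -0.39  0.3  -1.08] 0.0 0.0
y- 0.12 [-0.12 -0.04  0.06  2.24 -0.3   0.41 -1.16] 0.0 0.0
y- 0.17 [-0.16 -0.15  0.11  2.23 -0.21  0.53 -1.25] 0.0 0.0
x 0.026 [-0.35  0.19  0.3   2.23 -0.81  0.25  0.9 ] 0.0 0.0001
x 0.07 [ 0.03  0.08 -0.1   2.24 -0.38  0.3   0.49] 0.0 0.0
x 0.12 [-0.12 -0.04  0.07  2.24 -0.3   0.41  0.41] 0.0 0.0
x 0.17 [-0.17 -0.15  0.12  2.23 -0.2   0.53  0.32] 0.0 0.0
x2 0.026 [-0.44  0.2   0.4   2.23 -0.87  0.26 -2.18] 0.0 0.0
x2 0.07 [-0.32  0.08  0.27  2.24 -0.48  0.31 -2.56] 0.0 0.0
x2 0.12 [ 0.13 -0.04 -0.18  2.24 -0.34  0.42 -2.7 ] 0.0 0.0
x2 0.17 [ 0.43 -0.16 -0.41  2.23 -0.44  0.57 -2.6 ] 0.0 0.0
```

```bash
cat > sw.py <<'E'
from ik import *
for z in(.03,.075,.13):
  for q3 in np.arange(-1.3,1.45,.3):
    best=None
    for q5 in(-.8,.0,.8):
     for q1 in(-1.2,0,1.2):
      q0=np.array([q1,0,q3,2.2,q5,.5,0]);
      def f(q):
        a,r=fk(q,s,c,L);return np.r_[(a-onport(0,0,z))*10,(r.apply([0,0,1])-G.apply([0,0,1]))*3,(q[2]-q3)*3, q[6]*.001]
      r=least_squares(f,q0,bounds=(lo,hi),max_nfev=50)
      if best is None or r.cost<best.cost: best=r
    q=best.x;a,r=fk(q,s,c,L);t=(r.inv()*G).as_rotvec()[2]
    q7=q[6]-t # s7=-1
    cand=[round(q7+k*np.pi,2) for k in(-2,-1,0,1,2) if abs(q7+k*np.pi)<2.9]
    print(z,q[:6].round(2),'q7',cand,'cost',best.cost.round(6),'margin',np.min(np.r_[q-lo,hi-q][[0,1,2,3,4,5,7,8,9,10,11,12]]).round(2))
E
python3 sw.py
```

```text
0.03 [ 1.01  0.43 -1.3   2.24  1.15  0.4 ] q7 [np.float64(-2.53), np.float64(0.61)] cost 0.0 margin 0.05
0.03 [ 0.8   0.28 -1.    2.23  0.74  0.25] q7 [np.float64(-2.16), np.float64(0.98)] cost 9e-06 margin 0.0
0.03 [ 0.55  0.22 -0.7   2.21  0.23  0.25] q7 [np.float64(-1.68), np.float64(1.46)] cost 0.003432 margin 0.0
0.03 [ 0.29  0.19 -0.4   2.21 -0.16  0.25] q7 [np.float64(-1.29), np.float64(1.85)] cost 0.003779 margin 0.0
0.03 [ 0.03  0.18 -0.1   2.22 -0.46  0.25] q7 [np.float64(-1.0), np.float64(2.14)] cost 0.001792 margin 0.0
0.03 [-0.25  0.18  0.2   2.23 -0.7   0.25] q7 [np.float64(-0.77), np.float64(2.37)] cost 8.3e-05 margin 0.0
0.03 [-0.53  0.19  0.5   2.24 -0.89  0.28] q7 [np.float64(-0.6), np.float64(2.54)] cost 0.0 margin 0.03
0.03 [-0.79  0.23  0.8   2.24 -1.05  0.34] q7 [np.float64(-0.45), np.float64(2.69)] cost 0.0 margin 0.09
0.03 [-1.04  0.31  1.1   2.24 -1.21  0.44] q7 [np.float64(-0.32), np.float64(2.82)] cost 0.0 margin 0.13
0.03 [-1.23  0.49  1.4   2.24 -1.34  0.65] q7 [np.float64(-0.25), np.float64(2.89)] cost 0.000861 margin 0.0
0.075 [ 1.14  0.18 -1.3   2.24  
[... 1381 characters left out ...]
0.45] q7 [np.float64(-1.07), np.float64(2.07)] cost 0.0 margin 0.2
0.13 [ 0.06 -0.06 -0.1   2.24 -0.32  0.44] q7 [np.float64(-1.14), np.float64(2.0)] cost 0.0 margin 0.19
0.13 [-0.26 -0.06  0.2   2.24 -0.25  0.43] q7 [np.float64(-1.21), np.float64(1.93)] cost 0.0 margin 0.18
0.13 [-0.58 -0.07  0.5   2.24 -0.16  0.43] q7 [np.float64(-1.29), np.float64(1.85)] cost 0.0 margin 0.18
0.13 [-0.91 -0.09  0.8   2.24 -0.04  0.42] q7 [np.float64(-1.41), np.float64(1.73)] cost 0.0 margin 0.17
0.13 [-1.27 -0.17  1.1   2.24  0.25  0.43] q7 [np.float64(-1.69), np.float64(1.45)] cost 0.0 margin 0.18
0.13 [-1.6  -0.24  1.38  2.21  0.44  0.47] q7 [np.float64(-1.86), np.float64(1.29)] cost 0.018236 margin 0.06
```

```bash
cat > sim.py <<'E'
from ik import *
from scipy.spatial.transform import Slerp
def run(q,wps,n=12):
    p,r=fk(q,s,c,L)
    for P,Rt in wps:
        sl=Slerp([0,1],R.concatenate([r,Rt]))
        for t in np.linspace(0,1,n+1)[1:]:
            q,e,a=ik(p+(P-p)*t,sl(t),q,.01)
        p,r=P,Rt;print(np.round(q,2),round(e,4),round(a,3))
    return q
if __name__=='__main__':
    Gm=G*R.from_euler('z',np.pi)
    print('validate')
    q0=np.array(D[0][0]);_,r0=fk(q0,s,c,L)
    run(q0,[([.357,.307,.321],r0),([.357,.307,.321],G),(onport(-.004,.006,.16),G),(onport(0,0.005,.104),G),(onport(0,-.0037,.093),G)])
    print('plan')
    q=np.array(D[6][0]);mid=G*R.from_euler('z',np.pi*.55);P=onport(0,0,.17)
    run(q,[(P,mid),(P,Gm),(onport(0,0,.12),Gm),(onport(0,0,.075),Gm),(onport(0,0,.03),Gm)])
    print('plan2')
    q=np.array(D[6][0]);P=np.array([.5,.05,.32]);dn=lambda a:R.from_euler('z',a)*R.from_matrix(np.diag([-1,1,-1.]))
    run(q,[(P,dn(.1)),(P,dn(-1.5)),(P,dn(-2.94)),(onport(0,0,.17),Gm),(onport(0,0,.12),Gm),(onport(0,0,.075),Gm),(onport(0,0,.03),Gm)])
E
python3 sim.py
```

```text
validate
[-1.07  0.02  0.3   1.8  -0.01  1.33  0.58] 0.0 0.0Traceback (most recent call last):
  File "sim.py", line 15, in <module>
    run(q0,[([.357,.307,.321],r0),([.357,.307,.321],G),(onport(-.004,.006,.16),G),(onport(0,0.005,.104),G),(onport(0,-.0037,.093),G)])
    ~~~^^^^^^^^^^^^^^^^^^^^^^^^^^^^^^^^^^^^^^^^^^^^^^^^^^^^^^^^^^^^^^^^^^^^^^^^^^^^^^^^^^^^^^^^^^^^^^^^^^^^^^^^^^^^^^^^^^^^^^^^^^^^^^^
  File "sim.py", line 8, in run
    q,e,a=ik(p+(P-p)*t,sl(t),q,.01)
                ~^~
TypeError: unsupported operand type(s) for -: 'list' and 'list'
```

```bash
sed -i 's/for P,Rt in wps:/for P,Rt in wps:\n        P=np.array(P)/' sim.py; python3 sim.py
```

```text
validate
[-1.07  0.02  0.3   1.8  -0.01  1.33  0.58] 0.0 0.0
[-1.17 -0.27  0.05  2.16  0.54  0.95  0.4 ] 0.0 0.0
[-1.24 -0.3   0.97  2.25  0.49  0.54  1.21] 0.0 0.0
[-1.6  -0.17  1.41  2.25  0.37  0.38  1.33] 0.0 0.0
[-1.77 -0.42  1.44  2.25  0.96  0.53  0.79] 0.0 0.0
plan
[-0.99 -0.24  0.8   2.23  0.25  0.53 -0.28] 0.0 0.0
[-0.63 -0.17  0.52  2.23  0.01  0.52 -1.46] 0.0 0.0
[-0.7  -0.05  0.62  2.24 -0.18  0.4  -1.27] 0.0 0.0
[-0.67  0.08  0.63  2.24 -0.53  0.33 -0.94] 0.0 0.0
[-0.51  0.19  0.48  2.24 -0.88  0.28 -0.61] 0.0 0.0
plan2
[-2.06 -0.47  1.44  1.75  0.49  1.46  0.98] 0.0028 0.011
[-2.06 -0.47  1.44  1.75  0.49  1.46 -0.62] 0.0028 0.011
[-2.06 -0.47  1.44  1.75  0.49  1.46 -2.06] 0.0028 0.011
[-1.44 -0.47  1.05  2.24  0.78  0.69 -2.2 ] 0.0 0.0
[-1.61 -0.37  1.29  2.25  0.79  0.54 -2.21] 0.0 0.0
[-1.82 -0.47  1.44  2.27  1.11  0.57 -2.5 ] 0.0112 0.014
[-1.84 -0.47  1.44  2.32  1.26  0.56 -2.66] 0.0512 0.047
```

```bash
cat >> h.py <<'E'
Gm=G*R.from_euler('z',np.pi)
def rock(th,rise,z0=.032):
    B=PR*R.from_euler('x',th); return port+PR.apply([0,0,-.008])+B.apply([0,0,z0+.008+rise]), B*PR.inv()*Gm
E
cat > s2.py <<'E'
from sim import *
q=np.array(D[6][0]);mid=G*R.from_euler('z',np.pi*.55);P=onport(0,0,.17)
w=[(P,mid),(P,Gm),(onport(0,0,.075),Gm),(onport(0,0,.032),Gm)]
for k in range(12): w.append(rock(.14*(-1)**k,k*.0035))
w+=[rock(0,.04),rock(0,.09)]
U=R.from_euler('z',-.3)*R.from_matrix(np.diag([1,-1,-1.]))
w+=[(np.array([.47,-.1,.3]),U),(np.array([.5,-.33,.25]),U),(np.array([.5,-.33,.08]),U)]
run(q,w,8)
E
python3 s2.py
python3 -c "
from h import *
go([onport(0,0,.17)],G)
go([onport(0,0,.17)],G*R.from_euler('z',np.pi*.55))"
```

```text
[-0.99 -0.24  0.8   2.23  0.25  0.53 -0.28] 0.0 0.0
[-0.64 -0.17  0.52  2.23  0.01  0.52 -1.46] 0.0 0.0
[-0.66  0.08  0.61  2.24 -0.52  0.33 -0.95] 0.0 0.0
[-0.51  0.19  0.47  2.24 -0.85  0.28 -0.63] 0.0 0.0
[-0.31  0.21  0.42  2.21 -1.09  0.48 -0.29] 0.0 0.0
[-1.21  0.3   1.12  2.25 -0.83  0.25 -0.81] 0.0 0.0
[-0.71  0.26  0.87  2.21 -1.18  0.58 -0.22] 0.0 0.0
[-1.28  0.31  1.2   2.25 -0.83  0.27 -0.8 ] 0.0 0.0
[-0.78  0.26  0.96  2.21 -1.17  0.6  -0.23] 0.0 0.0
[-1.36  0.31  1.29  2.25 -0.84  0.3  -0.8 ] 0.0 0.0
[-0.85  0.25  1.03  2.21 -1.16  0.62 -0.25] 0.0 0.0
[-1.43  0.33  1.37  2.26 -0.86  0.32 -0.79] 0.0 0.0
[-0.91  0.25  1.1   2.22 -1.14  0.64 -0.26] 0.0 0.0
[-1.49  0.34  1.44  2.26 -0.86  0.35 -0.78] 0.0 0.0
[-0.96  0.24  1.17  2.22 -1.12  0.65 -0.27] 0.0 0.0
[-1.52  0.29  1.44  2.26 -0.69  0.32 -0.95] 0.0 0.0
[-1.2   0.16  1.22  2.25 -0.82  0.39 -0.67] 0.0 0.0
[-1.18 -0.11  1.05  2.24  0.06  0.4  -1.51] 0.0 0.0
[-0.94  0.09  1.13  1.81 -0.07  1.3  -1.64] 0.0 0.0
[-0.24  0.46  1.04  1.63 -0.4   1.29 -0.98] 0.0 0.0
[-0.14  0.62  0.91  1.81 -0.57  1.01 -0.84] 0.0 0.0
t 4.55 p [0.5117 0.0463 0.2856] turn [-0.003 -0.249 -0.506] 0.564
to [0.5303 0.0306 0.2492] curtool [-0.0129 -0.0173  0.0382] tgttool [ 0.0065 -0.0191  0.0389]
F port [ 1.  -0.6 -0.7] M [-0.09  0.36  0.06] tcp in port [0.0065 0.0191 0.2089] tilt [-0.003  0.249 -0.506] w 0.996 grip 0.0 q [-1.51 -0.38  1.12  2.03  0.4   0.98  0.74]
t 4.55 p [0.5117 0.0463 0.2856] turn [-0.201 -0.168  1.212] 1.24
to [0.5303 0.0306 0.2492] curtool [-0.0129 -0.0173  0.0382] tgttool [-0.0199 -0.0034  0.0389]
F port [ 1.  -0.6 -0.7] M [-0.09  0.36  0.06] tcp in port [0.0065 0.0191 0.2089] tilt [-0.003  0.249 -0.506] w 0.996 grip 0.0 q [-1.51 -0.38  1.12  2.03  0.4   0.98  0.74]
```

Call:
{"op": "send_rows", "data": {"rows": [[0.0854, 0, 0, 0, -0.02, -0.017, 0.118], [0.0854, 0, 0, 0, -0.02, -0.017, 0.118], [0.0854, 0, 0, 0, -0.02, -0.017, 0.118], [0.0854, 0, 0, 0, -0.02, -0.017, 0.118], [0.0854, 0, 0, 0, -0.02, -0.017, 0.118]]}}

```text
time: 4.97
ee_pos: [0.5114, 0.0452, 0.2832]
tcp_rot: [0.157, 0.419, 0.88, 0.16]
contact_force: [-0.4, 0.4, 0.9]
gripper_width: 0.998
grip_force: 0.0
```

Call:
{"op": "send_rows", "data": {"rows": [[0.0854, 0, 0, 0, -0.02, -0.017, 0.118], [0.0854, 0, 0, 0, -0.02, -0.017, 0.118], [0.0854, 0, 0, 0, -0.02, -0.017, 0.118], [0.0854, 0, 0, 0, -0.02, -0.017, 0.118], [0.0854, 0, 0, 0, -0.02, -0.017, 0.118]]}}

```text
time: 5.38
ee_pos: [0.5113, 0.045, 0.2825]
tcp_rot: [0.161, 0.655, 0.704, 0.224]
contact_force: [-0.1, 0.1, 0.9]
gripper_width: 1.004
grip_force: 0.0
```

```bash
python3 -c "
from h import *
go([onport(0,0,.17)],Gm)"
```

```text
t 5.3833 p [0.5113 0.045  0.2825] turn [1.000e-03 1.000e-03 1.444e+00] 1.444
to [0.5303 0.0306 0.2492] curtool [-0.0182 -0.0019  0.0366] tgttool [-0.0042  0.0179  0.0366]
F port [0.4 0.1 0.8] M [-0.02  0.53  0.01] tcp in port [0.0042 0.0179 0.2066] tilt [-1.000e-03 -1.000e-03 -1.698e+00] w 1.004 grip 0.0 q [-0.94 -0.3   0.64  2.21  0.36  0.64 -0.43]
```

Now a pure turn of 1.44 rad about tool z, then the shift.

Call:
{"op": "send_rows", "data": {"rows": [[0.0854, 0, 0, 0, 0, 0, 0.12], [0.0854, 0, 0, 0, 0, 0, 0.12], [0.0854, 0, 0, 0, 0, 0, 0.12], [0.0854, 0, 0, 0, 0, 0, 0.12], [0.0854, 0, 0, 0, 0, 0, 0.12]]}}

```text
time: 5.8
ee_pos: [0.5114, 0.0451, 0.2824]
tcp_rot: [0.087, 0.833, 0.479, 0.261]
contact_force: [0.4, 1.4, 0.5]
gripper_width: 1.0
grip_force: 0.0
```

Call:
{"op": "send_rows", "data": {"rows": [[0.0854, 0, 0, 0, 0, 0, 0.12], [0.0854, 0, 0, 0, 0, 0, 0.12], [0.0854, 0, 0, 0, 0, 0, 0.12], [0.0854, 0, 0, 0, 0, 0, 0.12], [0.0854, 0, 0, 0, 0, 0, 0.12]]}}

```text
time: 6.22
ee_pos: [0.5115, 0.0451, 0.2822]
tcp_rot: [0.006, 0.938, 0.212, 0.275]
contact_force: [-0.3, 0.9, -0.2]
gripper_width: 1.002
grip_force: 0.0
```

Call:
{"op": "send_rows", "data": {"rows": [[0.0854, 0, 0, 0, 0, 0, 0.12], [0.0854, 0, 0, 0, 0, 0, 0.12], [0.0854, -0.002, 0.009, 0.018, 0, 0, 0], [0.0854, -0.002, 0.009, 0.018, 0, 0, 0], [0.0854, 0, 0, 0, 0, 0, 0]]}}

```text
time: 6.63
ee_pos: [0.5298, 0.0284, 0.2468]
tcp_rot: [-0.025, 0.957, 0.099, 0.272]
contact_force: [-0.1, 1.0, 0.0]
gripper_width: 0.993
grip_force: 0.0
```

```bash
python3 -c "
from h import *
go([onport(0,0,.1),onport(0,0,.032)],Gm)"
```

```text
t 6.6333 p [0.5298 0.0284 0.2468] turn [0.003 0.006 0.007] 0.01
to [0.5667 0.038  0.1898] curtool [ 0.0025 -0.0022  0.0685] tgttool [ 0.0021 -0.002   0.0685]
to [0.602  0.0451 0.1321] curtool [ 0.0029 -0.0024  0.1365] tgttool [ 0.0021 -0.002   0.1365]
F port [ 0.1  1.  -0. ] M [-0.07  0.61 -0.01] tcp in port [-0.0021 -0.002   0.1685] tilt [-0.01  -0.005 -3.134] w 0.993 grip 0.0 q [-0.62 -0.15  0.47  2.22  0.07  0.5  -1.55]
```

Call:
{"op": "send_rows", "data": {"rows": [[0.0854, 0.001, -0.001, 0.016, 0.003, 0.006, 0.005], [0.0854, 0.001, -0.001, 0.016, 0, 0, 0], [0.0854, 0, 0, 0.016, 0, 0, 0], [0.0854, 0, 0, 0.016, 0, 0, 0], [0.0854, 0, 0, 0, 0, 0, 0]]}}

```text
time: 7.05
ee_pos: [0.5648, 0.04, 0.1951]
tcp_rot: [-0.028, 0.956, 0.099, 0.275]
contact_force: [-0.5, -0.7, -0.6]
gripper_width: 1.0
grip_force: 0.0
```

```bash
python3 -c "
from h import *
go([onport(0,0,.032)],Gm)
from cell import read_camera
I=[]
for n in('scene','top'):
    c=read_camera(n); I.append(cv2.resize(c['image'][120:300,190:370],(400,400)))
cv2.imwrite('pics/b3.png',np.hstack(I))"
```

```text
t 7.05 p [0.5648 0.04   0.1951] turn [-0.002 -0.002  0.005] 0.006
to [0.602  0.0451 0.1321] curtool [-0.0017  0.0025  0.0733] tgttool [-0.0016  0.0024  0.0733]
F port [-0.8 -0.6 -0.2] M [-0.01  0.57  0.03] tcp in port [0.0016 0.0024 0.1053] tilt [ 3.000e-03  2.000e-03 -3.136e+00] w 1.0 grip 0.0 q [-0.67  0.02  0.56  2.23 -0.18  0.34 -1.33]
```

View pics/b3.png

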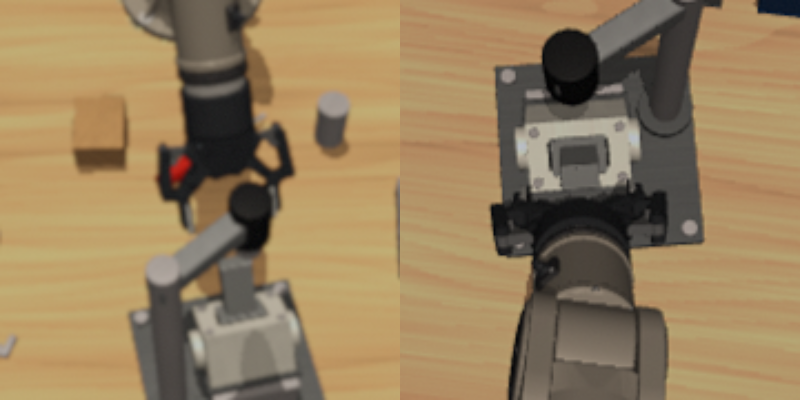

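In the right half (top view), the fingers at (512,225) and (655,215) straddle the plug head at (578,160), centred within a few millimetres. I carry on down the axis.

Call:
{"op": "send_rows", "data": {"rows": [[0.0854, -0.001, 0.002, 0.012, 0, 0, 0], [0.0854, 0, 0, 0.012, 0, 0, 0], [0.0854, 0, 0, 0.012, 0, 0, 0], [0.0854, 0, 0, 0, 0, 0, 0]]}}

```text
time: 7.48
ee_pos: [0.5836, 0.0417, 0.1666]
tcp_rot: [-0.028, 0.955, 0.099, 0.277]
contact_force: [-1.0, -0.3, -0.0]
gripper_width: 1.001
grip_force: 0.0
```

```bash
python3 -c "
from h import *
go([onport(0,0,.032)],Gm)"
```

```text
t 7.4833 p [0.5836 0.0417 0.1666] turn [-0.003 -0.006  0.005] 0.008
to [0.602  0.0451 0.1321] curtool [-0.0026  0.0004  0.0391] tgttool [-0.0024  0.0003  0.0391]
F port [-0.9 -0.1  0.5] M [0.   0.59 0.05] tcp in port [0.0024 0.0003 0.0711] tilt [ 0.009  0.005 -3.137] w 1.001 grip 0.0 q [-0.61  0.11  0.53  2.22 -0.42  0.28 -1.09]
```

Call:
{"op": "send_rows", "data": {"rows": [[0.0854, -0.001, 0, 0.008, 0, -0.003, 0.003], [0.0854, -0.001, 0, 0.008, 0, -0.003, 0.002], [0.0854, 0, 0, 0.008, 0, 0, 0], [0.0854, 0, 0, 0, 0, 0, 0]]}}

```text
time: 7.82
ee_pos: [0.5946, 0.0438, 0.1461]
tcp_rot: [-0.029, 0.956, 0.096, 0.275]
contact_force: [-0.1, 0.6, -0.1]
gripper_width: 0.998
grip_force: 0.0
```

```bash
python3 -c "
from h import *
go([onport(0,0,.032)],Gm)"
```

```text
t 7.8167 p [0.5946 0.0438 0.1461] turn [-0.003 -0.001 -0.   ] 0.003
to [0.602  0.0451 0.1321] curtool [-0.001   0.0003  0.0159] tgttool [-0.001   0.0002  0.0159]
F port [-0.1  0.6 -0.1] M [ 0.01  0.56 -0.03] tcp in port [0.001  0.0002 0.0479] tilt [-1.000e-03 -5.000e-03  3.141e+00] w 0.998 grip 0.0 q [-0.54  0.17  0.46  2.22 -0.56  0.25 -0.97]
```

Call:
{"op": "send_rows", "data": {"rows": [[0.0854, -0.001, 0, 0.006, -0.002, 0, 0], [0.0854, 0, 0, 0.006, 0, 0, 0], [0.0854, 0, 0, 0.003, 0, 0, 0], [0.0854, 0, 0, 0, 0, 0, 0]]}}

```text
time: 8.15
ee_pos: [0.6016, 0.0452, 0.1334]
tcp_rot: [-0.028, 0.956, 0.096, 0.275]
contact_force: [0.3, 0.4, 0.7]
gripper_width: 0.999
grip_force: 0.0
```

```bash
python3 -c "
from h import *
go([onport(0,0,.032)],Gm)"
```

```text
t 8.15 p [0.6016 0.0452 0.1334] turn [-0.001 -0.002 -0.   ] 0.002
to [0.602  0.0451 0.1321] curtool [-0.0004  0.0001  0.0013] tgttool [-0.0004  0.0001  0.0013]
F port [0.7 0.4 0.4] M [ 0.02  0.65 -0.07] tcp in port [0.0004 0.0001 0.0333] tilt [-3.000e-03 -2.000e-03  3.141e+00] w 0.999 grip 0.0 q [-0.57  0.21  0.5   2.21 -0.71  0.23 -0.82]
```

Call:
{"op": "send_rows", "data": {"rows": [[0, 0, 0, 0, 0, 0, 0], [0, 0, 0, 0, 0, 0, 0], [0, 0, 0, 0, 0, 0, 0], [0, 0, 0, 0, 0, 0, 0], [0, 0, 0, 0, 0, 0, 0]]}}

```text
time: 8.57
ee_pos: [0.6015, 0.0449, 0.1332]
tcp_rot: [-0.028, 0.956, 0.096, 0.275]
contact_force: [-2.7, -0.3, 5.1]
gripper_width: 0.415
grip_force: 59.1
```

```bash
python3 -c "
from h import *
go([onport(0,0,.032)],Gm)
from cell import get_obs;print(get_obs()['q'][5])"
```

```text
t 8.5667 p [0.6015 0.0449 0.1332] turn [-0.001 -0.002 -0.   ] 0.002
to [0.602  0.0451 0.1321] curtool [-0.0002 -0.0001  0.0012] tgttool [-0.0002 -0.0001  0.0012]
F port [0.4 0.3 5.7] M [0.13 0.65 0.05] tcp in port [ 0.0002 -0.0001  0.0332] tilt [-2.000e-03 -1.000e-03  3.142e+00] w 0.415 grip 59.1 q [-0.57  0.22  0.5   2.21 -0.72  0.23 -0.82]
0.23208074020829136
```

Call:
{"op": "send_rows", "data": {"rows": [[0, 0, 0.0014, -0.0004, 0.035, 0, 0], [0, 0, 0.0014, -0.0004, 0.035, 0, 0], [0, 0, 0.0014, -0.0004, 0.035, 0, 0], [0, 0, 0.0014, -0.0004, 0.035, 0, 0], [0, 0, 0, 0, 0, 0, 0]]}}

```text
time: 8.98
ee_pos: [0.6013, 0.039, 0.1356]
tcp_rot: [-0.097, 0.952, 0.115, 0.268]
contact_force: [-15.7, -1.2, 18.6]
gripper_width: 0.415
grip_force: 62.1
```

```bash
python3 -c "
from h import *
go([rock(.14,.00175)[0]],rock(.14,0)[1])
from cell import get_obs;print(get_obs()['q'][5])"
```

```text
t 8.9833 p [0.6013 0.039  0.1356] turn [-0.005 -0.002 -0.002] 0.006
to [0.6024 0.0393 0.1333] curtool [-0.0003  0.0003  0.0025] tgttool [-0.0003  0.0003  0.0025]
F port [-3.4  1.9 24. ] M [0.82 1.23 0.27] tcp in port [ 0.0003 -0.0059  0.0359] tilt [-3.000e-03 -2.280e-01  3.131e+00] w 0.415 grip 62.1 q [-0.26  0.22  0.29  2.18 -0.99  0.38 -0.45]
0.38251567695309446
```

Call:
{"op": "send_rows", "data": {"rows": [[0, 0, -0.002, -0.0008, -0.047, 0, 0], [0, 0, -0.002, -0.0008, -0.047, 0, 0], [0, 0, -0.002, -0.0008, -0.047, 0, 0]]}}

```text
time: 9.23
ee_pos: [0.5997, 0.0446, 0.1366]
tcp_rot: [-0.027, 0.956, 0.095, 0.275]
contact_force: [7.6, -0.2, -12.5]
gripper_width: 0.418
grip_force: 62.3
```

```bash
cat > c.py <<'E'
import sys
from h import *
from cell import get_obs
o=get_obs();q=o['tcp_rot'];A=R.from_quat([*q[1:],q[0]]);B=PR.inv()*A*Gm.inv()*PR
u=PR.inv().apply(o['ee_pos']-port);th=B.as_rotvec();T=A.inv().apply(o['contact_force'])
b=B.apply([0,0,1])
v=u+[0,0,.008]
print('t',round(o['time'],2),'th',th.round(3),'rise(along tool)',round(v@b-.0412,4),'off axis',(v-b*(v@b)).round(4),'Fport',PR.inv().apply(o['contact_force']).round(1),'M',PR.inv().apply(o['moment']).round(2),'grip',round(o['grip_force']),round(o['gripper_width'],3),'q',np.round(o['q'],2))
E
python3 c.py
```

```text
t 9.23 th [-0.002 -0.002 -0.002] rise(along tool) 0.0038 off axis [ 0.0005 -0.0001  0.    ] Fport [ -0.4  -1.7 -14.5] M [ 0.51  0.69 -0.08] grip 62 0.418 q [-0.58  0.21  0.51  2.21 -0.68  0.23 -0.86]
```

Call:
{"op": "send_rows", "data": {"rows": [[0, 0, -0.002, -0.0008, -0.047, 0, 0], [0, 0, -0.002, -0.0008, -0.047, 0, 0], [0, 0, -0.002, -0.0008, -0.047, 0, 0]]}}

```text
time: 9.48
ee_pos: [0.5991, 0.0487, 0.136]
tcp_rot: [0.017, 0.957, 0.082, 0.278]
contact_force: [19.4, 1.8, -25.2]
gripper_width: 0.412
grip_force: 62.7
```

```bash
python3 c.py
```

```text
t 9.48 th [-0.094  0.001 -0.002] rise(along tool) 0.0033 off axis [ 0.0002 -0.0002  0.    ] Fport [  3.   -2.1 -31.6] M [ 1.18 -0.51  0.03] grip 63 0.412 q [-1.04  0.29  0.95  2.23 -0.76  0.23 -0.87]
```

Call:
{"op": "send_rows", "data": {"rows": [[0, 0, 0, 0.0015, 0, 0, 0], [0, 0, -0.002, 0, -0.045, 0, 0], [0, 0, 0, 0, 0, 0, 0]]}}

```text
time: 9.73
ee_pos: [0.5999, 0.0516, 0.1354]
tcp_rot: [0.039, 0.956, 0.077, 0.28]
contact_force: [-32.8, 2.6, 50.3]
gripper_width: 0.415
grip_force: 75.3
```

```bash
python3 c.py
```

```text
t 9.73 th [-0.139  0.    -0.   ] rise(along tool) 0.0025 off axis [ 0.0011  0.0006 -0.0001] Fport [-0.1  9.1 59.4] M [1.52 0.68 0.06] grip 75 0.415 q [-1.16  0.36  1.08  2.23 -0.81  0.24 -0.87]
```

Call:
{"op": "send_rows", "data": {"rows": [[0, 0, 0.002, -0.0018, 0.045, 0, 0], [0, 0, 0.002, -0.0006, 0.045, 0, 0]]}}

```text
time: 9.9
ee_pos: [0.5998, 0.047, 0.1366]
tcp_rot: [-0.003, 0.957, 0.091, 0.277]
contact_force: [17.9, 1.9, -20.3]
gripper_width: 0.413
grip_force: 64.8
```

```bash
python3 c.py
```

```text
t 9.9 th [-0.051  0.     0.004] rise(along tool) 0.0035 off axis [ 0.0008 -0.      0.    ] Fport [  4.4  -1.7 -26.7] M [-0.59 -0.55  0.24] grip 65 0.413 q [-0.95  0.28  0.9   2.22 -0.87  0.26 -0.73]
```

Call:
{"op": "send_rows", "data": {"rows": [[0, 0, 0.002, 0, 0.045, 0, 0], [0, 0, 0.002, 0, 0.045, 0, 0]]}}

```text
time: 10.07
ee_pos: [0.6004, 0.0424, 0.1371]
tcp_rot: [-0.047, 0.956, 0.102, 0.272]
contact_force: [7.3, 3.0, -5.5]
gripper_width: 0.41
grip_force: 67.0
```

```bash
python3 c.py
```

```text
t 10.07 th [0.041 0.    0.   ] rise(along tool) 0.0042 off axis [ 0.0009 -0.0004 -0.    ] Fport [ 3.6  1.5 -8.7] M [-0.81 -0.18  0.03] grip 67 0.41 q [-0.73  0.25  0.73  2.21 -1.    0.33 -0.53]
```

Call:
{"op": "send_rows", "data": {"rows": [[0, 0, 0.002, -0.0005, 0.045, 0, 0], [0, 0, 0.002, -0.0005, 0.045, 0, 0]]}}

```text
time: 10.23
ee_pos: [0.6008, 0.0381, 0.1377]
tcp_rot: [-0.091, 0.953, 0.113, 0.267]
contact_force: [7.4, 4.7, -5.1]
gripper_width: 0.414
grip_force: 67.0
```

```bash
python3 c.py
```

```text
t 10.23 th [ 0.132  0.    -0.001] rise(along tool) 0.0053 off axis [ 0.0008 -0.0006 -0.0001] Fport [ 4.3  3.1 -8.6] M [-1.03 -0.48 -0.02] grip 67 0.414 q [-0.58  0.25  0.65  2.19 -1.11  0.45 -0.36]
```

Call:
{"op": "send_rows", "data": {"rows": [[0, 0, -0.002, -0.0005, -0.045, 0, 0], [0, 0, -0.002, -0.0006, -0.045, 0, 0], [0, 0, -0.002, -0.0006, -0.045, 0, 0]]}}

```text
time: 10.48
ee_pos: [0.5981, 0.0431, 0.1392]
tcp_rot: [-0.025, 0.957, 0.093, 0.274]
contact_force: [4.0, -1.1, -2.0]
gripper_width: 0.414
grip_force: 69.9
```

```bash
python3 c.py
```

```text
t 10.48 th [-0.006  0.001 -0.005] rise(along tool) 0.007 off axis [ 0.0001 -0.0015  0.    ] Fport [ 2.  -1.9 -3.7] M [ 0.53  0.06 -0.11] grip 70 0.414 q [-0.83  0.24  0.8   2.22 -0.88  0.29 -0.68]
```

Call:
{"op": "send_rows", "data": {"rows": [[0, 0, -0.0026, -0.0006, -0.045, 0, 0], [0, 0, -0.0026, -0.0006, -0.045, 0, 0], [0, 0, -0.0026, -0.0006, -0.045, 0, 0]]}}

```text
time: 10.73
ee_pos: [0.5956, 0.0505, 0.1405]
tcp_rot: [0.04, 0.956, 0.075, 0.28]
contact_force: [21.0, -5.0, -25.4]
gripper_width: 0.41
grip_force: 65.9
```

```bash
python3 c.py
```

```text
t 10.73 th [-0.143  0.    -0.003] rise(along tool) 0.009 off axis [ 0.     -0.0006  0.0001] Fport [  3.1  -9.  -31.9] M [-0.35 -0.08 -0.08] grip 66 0.41 q [-1.2   0.35  1.11  2.24 -0.77  0.24 -0.91]
```

Call:
{"op": "send_rows", "data": {"rows": [[0, 0, 0.0022, -0.0006, 0.045, 0, 0], [0, 0, 0.0022, -0.0006, 0.045, 0, 0], [0, 0, 0.0022, -0.0006, 0.045, 0, 0]]}}

```text
time: 10.98
ee_pos: [0.596, 0.0458, 0.1417]
tcp_rot: [-0.024, 0.957, 0.097, 0.274]
contact_force: [15.8, 1.8, -18.9]
gripper_width: 0.409
grip_force: 64.8
```

```bash
python3 c.py
```

```text
t 10.98 th [-0.006  0.002  0.005] rise(along tool) 0.0099 off axis [ 0.0002  0.0015 -0.    ] Fport [  3.4  -1.4 -24.5] M [-0.87 -0.41  0.11] grip 65 0.409 q [-0.88  0.24  0.84  2.22 -0.88  0.29 -0.68]
```

Call:
{"op": "send_rows", "data": {"rows": [[0, 0, 0.002, 0, 0.043, 0, 0], [0, 0, 0.002, 0, 0.043, 0, 0], [0, 0, 0.002, 0, 0.043, 0, 0]]}}

```text
time: 11.23
ee_pos: [0.5972, 0.0387, 0.142]
tcp_rot: [-0.087, 0.953, 0.112, 0.267]
contact_force: [5.6, 3.1, -5.3]
gripper_width: 0.414
grip_force: 67.0
```

```bash
python3 c.py
```

```text
t 11.23 th [ 0.125  0.001 -0.001] rise(along tool) 0.0106 off axis [0.0001 0.0011 0.0001] Fport [ 2.3  1.9 -7.7] M [-1.04 -0.04 -0.03] grip 67 0.414 q [-0.61  0.24  0.68  2.19 -1.08  0.44 -0.39]
```

Call:
{"op": "send_rows", "data": {"rows": [[0, 0, -0.0023, -0.0002, -0.043, 0, 0], [0, 0, -0.0023, -0.0006, -0.043, 0, 0], [0, 0, -0.0023, -0.0006, -0.043, 0, 0]]}}

```text
time: 11.48
ee_pos: [0.5944, 0.0435, 0.1434]
tcp_rot: [-0.025, 0.957, 0.092, 0.274]
contact_force: [13.6, -0.8, -18.4]
gripper_width: 0.409
grip_force: 64.9
```

```bash
python3 c.py
python3 - <<'E'
from h import *
from cell import read_camera
c=read_camera('scene');np.savez('pics/scene4.npz',**c)
W=cloud(c).reshape(-1,3);W=W[~np.isnan(W[:,0])]
W0=cloud(np.load('pics/scene0.npz')).reshape(-1,3);W0=W0[~np.isnan(W0[:,0])]
for w in(W0,W):
    l=PR.inv().apply(w-port);m=(abs(l[:,0])<.03)&(abs(l[:,1])<.047)&(abs(l[:,1])>.032)&(abs(l[:,2])<.01)
    print('housing face z',m.sum(),np.median(l[m,2]).round(4),np.mean(l[m,2]).round(4))
E
```

```text
t 11.48 th [-0.008  0.002 -0.006] rise(along tool) 0.0125 off axis [-0.0007 -0.0005  0.    ] Fport [  1.4  -3.5 -22.6] M [-0.12  0.1  -0.05] grip 65 0.409 q [-0.86  0.23  0.83  2.22 -0.84  0.29 -0.72]
housing face z 151 0.0002 0.0003
housing face z 145 0.0003 0.0004
```

Call:
{"op": "send_rows", "data": {"rows": [[0, 0, -0.0023, 0, -0.043, 0, 0], [0, 0, -0.0023, -0.0003, -0.043, 0, 0], [0, 0, -0.0023, -0.0003, -0.04, 0, 0]]}}

```text
time: 11.78
ee_pos: [0.5929, 0.051, 0.1441]
tcp_rot: [0.036, 0.957, 0.076, 0.279]
contact_force: [18.8, -2.7, -23.4]
gripper_width: 0.409
grip_force: 63.9
```

```bash
python3 c.py
```

```text
t 11.78 th [-0.133  0.001 -0.004] rise(along tool) 0.0136 off axis [-0.0003  0.0003 -0.    ] Fport [  2.8  -6.4 -29.3] M [ 0.23 -0.26 -0.  ] grip 64 0.409 q [-1.2   0.33  1.11  2.24 -0.72  0.24 -0.95]
```

Call:
{"op": "send_rows", "data": {"rows": [[0, 0, 0.0023, 0, 0.043, 0, 0], [0, 0, 0.0023, -0.0005, 0.043, 0, 0], [0, 0, 0.0023, -0.0005, 0.043, 0, 0]]}}

```text
time: 12.03
ee_pos: [0.594, 0.0459, 0.1449]
tcp_rot: [-0.025, 0.956, 0.097, 0.274]
contact_force: [13.7, 1.0, -15.1]
gripper_width: 0.41
grip_force: 67.5
```

```bash
python3 c.py
```

```text
t 12.03 th [-0.003  0.001  0.004] rise(along tool) 0.0137 off axis [ 0.0002  0.0021 -0.    ] Fport [  3.6  -1.8 -20.1] M [-1.01 -0.37  0.15] grip 67 0.41 q [-0.88  0.23  0.84  2.22 -0.84  0.29 -0.71]
```

Call:
{"op": "send_rows", "data": {"rows": [[0, 0, 0.0023, -0.0004, 0.043, 0, 0], [0, 0, 0.0023, -0.0004, 0.043, 0, 0], [0, 0, 0.0023, -0.0002, 0.043, 0, 0]]}}

```text
time: 12.28
ee_pos: [0.5949, 0.0381, 0.1459]
tcp_rot: [-0.089, 0.953, 0.113, 0.267]
contact_force: [5.1, 3.4, -4.6]
gripper_width: 0.41
grip_force: 70.2
```

```bash
python3 c.py
```

```text
t 12.28 th [ 0.128  0.001 -0.001] rise(along tool) 0.0151 off axis [0.0002 0.0017 0.0002] Fport [ 2.4  2.3 -6.9] M [-1.15 -0.14  0.08] grip 70 0.41 q [-0.61  0.23  0.67  2.19 -1.05  0.44 -0.42]
```

Call:
{"op": "send_rows", "data": {"rows": [[0, 0, -0.0024, 0, -0.043, 0, 0], [0, 0, -0.0024, -0.0002, -0.043, 0, 0], [0, 0, -0.0024, -0.0003, -0.043, 0, 0]]}}

```text
time: 12.53
ee_pos: [0.5927, 0.043, 0.1466]
tcp_rot: [-0.025, 0.957, 0.092, 0.274]
contact_force: [8.2, -2.4, -10.6]
gripper_width: 0.413
grip_force: 65.4
```

Call:
{"op": "send_rows", "data": {"rows": [[0, 0, -0.0024, 0, -0.043, 0, 0], [0, 0, -0.0024, 0, -0.043, 0, 0], [0, 0, -0.0024, 0, -0.043, 0, 0]]}}

```text
time: 12.78
ee_pos: [0.5909, 0.0499, 0.1471]
tcp_rot: [0.036, 0.957, 0.075, 0.279]
contact_force: [2.8, -4.3, -3.7]
gripper_width: 0.408
grip_force: 66.9
```

```bash
python3 c.py
```

```text
t 12.78 th [-0.134  0.001 -0.005] rise(along tool) 0.0171 off axis [-0.0005 -0.0009  0.0001] Fport [-0.3 -4.8 -4.1] M [ 0.15  0.66 -0.03] grip 67 0.408 q [-1.21  0.31  1.12  2.24 -0.66  0.24 -1.  ]
```

Call:
{"op": "send_rows", "data": {"rows": [[0, 0, 0.0024, 0, 0.043, 0, 0], [0, 0, 0.0024, -0.0006, 0.043, 0, 0], [0, 0, 0.0024, -0.0006, 0.043, 0, 0]]}}

```text
time: 13.03
ee_pos: [0.5916, 0.0455, 0.1472]
tcp_rot: [-0.025, 0.957, 0.097, 0.273]
contact_force: [14.3, -0.0, -17.3]
gripper_width: 0.41
grip_force: 65.2
```

Call:
{"op": "send_rows", "data": {"rows": [[0, 0, 0.0024, -0.0007, 0.043, 0, 0], [0, 0, 0.0024, -0.0008, 0.043, 0, 0], [0, 0, 0.0024, -0.0008, 0.043, 0, 0]]}}

```text
time: 13.28
ee_pos: [0.5921, 0.0372, 0.1493]
tcp_rot: [-0.088, 0.953, 0.113, 0.267]
contact_force: [4.9, 2.0, -5.4]
gripper_width: 0.414
grip_force: 68.5
```

```bash
python3 c.py
```

```text
t 13.28 th [ 0.127  0.002 -0.001] rise(along tool) 0.0195 off axis [-0.0006  0.0019  0.0002] Fport [ 1.5  1.  -7.4] M [-1.46  0.15  0.18] grip 68 0.414 q [-0.6   0.21  0.66  2.2  -1.02  0.44 -0.45]
```

Call:
{"op": "send_rows", "data": {"rows": [[0, 0, -0.0026, 0, -0.043, 0, 0], [0, 0, -0.0026, -0.0003, -0.043, 0, 0], [0, 0, -0.0026, -0.0004, -0.043, 0, 0]]}}

```text
time: 13.53
ee_pos: [0.5898, 0.0424, 0.1507]
tcp_rot: [-0.025, 0.957, 0.092, 0.274]
contact_force: [6.5, -4.1, -8.9]
gripper_width: 0.412
grip_force: 64.8
```

Call:
{"op": "send_rows", "data": {"rows": [[0, 0, -0.0026, -0.0002, -0.043, 0, 0], [0, 0, -0.0026, 0, -0.043, 0, 0], [0, 0, -0.0026, 0, -0.043, 0, 0]]}}

```text
time: 13.78
ee_pos: [0.588, 0.0501, 0.1513]
tcp_rot: [0.036, 0.957, 0.075, 0.279]
contact_force: [3.0, -5.8, -2.6]
gripper_width: 0.414
grip_force: 65.8
```

Call:
{"op": "send_rows", "data": {"rows": [[0, 0, 0.0026, 0, 0.043, 0, 0], [0, 0, 0.0026, -0.0006, 0.043, 0, 0], [0, 0, 0.0026, -0.0006, 0.043, 0, 0]]}}

```text
time: 14.03
ee_pos: [0.5885, 0.0456, 0.1514]
tcp_rot: [-0.025, 0.957, 0.098, 0.273]
contact_force: [14.1, -0.3, -17.7]
gripper_width: 0.408
grip_force: 68.6
```

Call:
{"op": "send_rows", "data": {"rows": [[0, 0, 0.0026, -0.0008, 0.043, 0, 0], [0, 0, 0.0026, -0.0008, 0.043, 0, 0], [0, 0, 0.0026, -0.0008, 0.043, 0, 0]]}}

```text
time: 14.28
ee_pos: [0.5891, 0.0367, 0.1534]
tcp_rot: [-0.088, 0.953, 0.113, 0.266]
contact_force: [4.6, 3.1, -6.8]
gripper_width: 0.411
grip_force: 72.7
```

```bash
python3 c.py
```

```text
t 14.28 th [ 0.128  0.003 -0.001] rise(along tool) 0.0246 off axis [-0.001   0.0026  0.0003] Fport [ 0.7  2.1 -8.5] M [-1.39  0.22  0.15] grip 73 0.411 q [-0.58  0.19  0.64  2.2  -0.98  0.43 -0.48]
```

Call:
{"op": "send_rows", "data": {"rows": [[0, 0, -0.0027, 0, -0.043, 0, 0], [0, 0, -0.0027, -0.0003, -0.043, 0, 0], [0, 0, -0.0027, -0.0004, -0.043, 0, 0]]}}

```text
time: 14.53
ee_pos: [0.5866, 0.0416, 0.1546]
tcp_rot: [-0.025, 0.957, 0.092, 0.273]
contact_force: [5.5, -3.8, -8.2]
gripper_width: 0.411
grip_force: 65.7
```

Call:
{"op": "send_rows", "data": {"rows": [[0, 0, -0.0028, -0.0003, -0.043, 0, 0], [0, 0, -0.0028, 0, -0.043, 0, 0], [0, 0, -0.0028, 0, -0.043, 0, 0]]}}

```text
time: 14.78
ee_pos: [0.5846, 0.0501, 0.1551]
tcp_rot: [0.036, 0.957, 0.075, 0.279]
contact_force: [7.2, -7.8, -9.9]
gripper_width: 0.409
grip_force: 66.3
```

Call:
{"op": "send_rows", "data": {"rows": [[0, 0, 0.003, 0, 0.043, 0, 0], [0, 0, 0.003, -0.0006, 0.043, 0, 0], [0, 0, 0.003, -0.0006, 0.043, 0, 0]]}}

```text
time: 15.03
ee_pos: [0.5857, 0.0449, 0.1562]
tcp_rot: [-0.026, 0.957, 0.098, 0.273]
contact_force: [9.3, 0.3, -11.5]
gripper_width: 0.413
grip_force: 68.7
```

Call:
{"op": "send_rows", "data": {"rows": [[0, 0, 0.003, -0.0008, 0.043, 0, 0], [0, 0, 0.003, -0.0008, 0.043, 0, 0], [0, 0, 0.003, -0.0008, 0.043, 0, 0]]}}

```text
time: 15.28
ee_pos: [0.5865, 0.0351, 0.1582]
tcp_rot: [-0.089, 0.953, 0.113, 0.266]
contact_force: [1.2, 2.6, -1.7]
gripper_width: 0.414
grip_force: 71.8
```

```bash
python3 c.py
```

```text
t 15.28 th [ 0.129  0.002 -0.001] rise(along tool) 0.0303 off axis [-0.0009  0.0024  0.0003] Fport [ 0.6  2.3 -2.4] M [-0.87  0.31  0.12] grip 72 0.414 q [-0.55  0.18  0.61  2.2  -0.93  0.43 -0.52]
```

Call:
{"op": "send_rows", "data": {"rows": [[0, 0, -0.003, 0, -0.043, 0, 0], [0, 0, -0.003, -0.0005, -0.043, 0, 0], [0, 0, -0.003, -0.0005, -0.043, 0, 0]]}}

```text
time: 15.53
ee_pos: [0.5834, 0.0407, 0.1591]
tcp_rot: [-0.025, 0.957, 0.092, 0.273]
contact_force: [5.8, -4.7, -9.3]
gripper_width: 0.413
grip_force: 64.7
```

Call:
{"op": "send_rows", "data": {"rows": [[0, 0, -0.003, -0.0003, -0.043, 0, 0], [0, 0, -0.003, 0, -0.043, 0, 0], [0, 0, -0.003, 0, -0.043, 0, 0]]}}

```text
time: 15.78
ee_pos: [0.5814, 0.0498, 0.1596]
tcp_rot: [0.036, 0.957, 0.075, 0.278]
contact_force: [5.5, -6.3, -7.9]
gripper_width: 0.413
grip_force: 66.2
```

Call:
{"op": "send_rows", "data": {"rows": [[0, 0, 0.0032, 0, 0.043, 0, 0], [0, 0, 0.0032, -0.0006, 0.043, 0, 0], [0, 0, 0.0032, -0.0006, 0.043, 0, 0]]}}

```text
time: 16.03
ee_pos: [0.5822, 0.0454, 0.1607]
tcp_rot: [-0.027, 0.957, 0.099, 0.272]
contact_force: [5.5, 0.9, -7.4]
gripper_width: 0.411
grip_force: 76.3
```

Call:
{"op": "send_rows", "data": {"rows": [[0, 0, 0.0032, -0.0009, 0.043, 0, 0], [0, 0, 0.0032, -0.0009, 0.043, 0, 0], [0, 0, 0.0032, -0.0009, 0.043, 0, 0]]}}

```text
time: 16.28
ee_pos: [0.5829, 0.0348, 0.163]
tcp_rot: [-0.09, 0.953, 0.114, 0.266]
contact_force: [1.3, 4.1, -1.8]
gripper_width: 0.411
grip_force: 78.2
```

```bash
python3 c.py
```

```text
t 16.28 th [0.131 0.004 0.   ] rise(along tool) 0.0361 off axis [-0.0015  0.0038  0.0005] Fport [ 0.8  3.7 -2.6] M [-0.28  0.4   0.11] grip 78 0.411 q [-0.51  0.16  0.56  2.2  -0.88  0.43 -0.57]
```

Call:
{"op": "send_rows", "data": {"rows": [[0, 0, -0.0024, -0.0008, -0.0437, 0, 0], [0, 0, -0.0024, -0.0008, -0.0437, 0, 0], [0, 0, -0.0024, -0.0008, -0.0437, 0, 0], [0, 0, 0, -0.001, 0, 0, 0]]}}

```text
time: 16.62
ee_pos: [0.5791, 0.0411, 0.1654]
tcp_rot: [-0.025, 0.957, 0.097, 0.272]
contact_force: [11.6, -1.5, -14.1]
gripper_width: 0.413
grip_force: 66.8
```

```bash
python3 c.py
```

```text
t 16.62 th [-0.004  0.005  0.003] rise(along tool) 0.0393 off axis [-0.0025  0.0003  0.    ] Fport [  1.9  -3.7 -17.9] M [-1.75  0.09 -0.12] grip 67 0.413 q [-0.8   0.12  0.72  2.23 -0.46  0.29 -1.06]
```

Call:
{"op": "send_rows", "data": {"rows": [[0, 0, 0, -0.001, 0, 0, 0], [0, 0, 0, -0.001, 0, 0, 0]]}}

```text
time: 16.78
ee_pos: [0.5782, 0.0399, 0.1664]
tcp_rot: [-0.025, 0.957, 0.096, 0.272]
contact_force: [17.0, 2.5, -21.7]
gripper_width: 0.411
grip_force: 65.5
```

```bash
python3 c.py
```

```text
t 16.78 th [-0.004  0.006  0.002] rise(along tool) 0.0407 off axis [-0.003  -0.0007  0.    ] Fport [  3.1  -0.9 -27.5] M [-0.21 -0.58  0.17] grip 65 0.411 q [-0.8   0.12  0.73  2.23 -0.46  0.3  -1.06]
```

Call:
{"op": "send_rows", "data": {"rows": [[0, 0.0003, -0.0034, 0, -0.043, 0, 0], [0, 0.0003, -0.0034, -0.0003, -0.043, 0, 0], [0, 0.0003, -0.0034, 0, -0.04, 0, 0]]}}

```text
time: 17.03
ee_pos: [0.5765, 0.047, 0.1678]
tcp_rot: [0.033, 0.958, 0.076, 0.276]
contact_force: [-6.8, -4.9, 8.1]
gripper_width: 0.408
grip_force: 70.3
```

```bash
python3 c.py
```

```text
t 17.03 th [-0.126  0.008 -0.005] rise(along tool) 0.0422 off axis [-0.0027 -0.0036  0.0005] Fport [-2.2 -3.5 10.9] M [-1.35  1.35 -0.09] grip 70 0.408 q [-1.19  0.16  1.04  2.24 -0.04  0.27 -1.58]
```

Call:
{"op": "send_rows", "data": {"rows": [[0, 0.0003, 0.0034, 0, 0.043, 0, 0], [0, 0.0003, 0.0034, -0.0007, 0.043, 0, 0], [0, 0, 0.0034, -0.0007, 0.043, 0, 0]]}}

```text
time: 17.28
ee_pos: [0.5775, 0.0441, 0.1705]
tcp_rot: [-0.03, 0.957, 0.1, 0.271]
contact_force: [-17.5, 1.6, 21.8]
gripper_width: 0.412
grip_force: 82.5
```

Call:
{"op": "send_rows", "data": {"rows": [[0, 0, 0.0034, -0.0009, 0.043, 0, 0], [0, 0, 0.0034, -0.0009, 0.043, 0, 0], [0, 0, 0.0034, -0.0009, 0.043, 0, 0]]}}

```text
time: 17.53
ee_pos: [0.5776, 0.0336, 0.1721]
tcp_rot: [-0.094, 0.953, 0.115, 0.263]
contact_force: [-3.3, 4.9, 3.5]
gripper_width: 0.412
grip_force: 73.9
```

```bash
python3 c.py
```

```text
t 17.53 th [0.14  0.007 0.   ] rise(along tool) 0.0466 off axis [-0.0017  0.0058  0.0008] Fport [-0.1  5.5  4.1] M [1.6  0.69 0.08] grip 74 0.412 q [-0.49  0.13  0.54  2.2  -0.82  0.45 -0.62]
```

Call:
{"op": "send_rows", "data": {"rows": [[0, 0, -0.0022, -0.001, -0.0455, 0, 0], [0, 0, -0.0022, -0.001, -0.0455, 0, 0], [0, 0, -0.0022, -0.001, -0.0455, 0, 0], [0, 0, 0, 0, 0, 0, 0]]}}

```text
time: 17.87
ee_pos: [0.5749, 0.0373, 0.1735]
tcp_rot: [-0.027, 0.958, 0.098, 0.27]
contact_force: [0.6, 0.5, -1.8]
gripper_width: 0.412
grip_force: 63.6
```

```bash
python3 c.py
python3 -c "
from h import *
from cell import read_camera
I=[]
for n in('scene','top'):
    c=read_camera(n); np.savez('pics/%s5.npz'%n,**c);I.append(cv2.resize(c['image'][140:300,200:360],(400,400)))
cv2.imwrite('pics/b5.png',np.hstack(I))"
```

```text
t 17.87 th [-0.     0.01   0.004] rise(along tool) 0.0487 off axis [-0.0028 -0.0023  0.    ] Fport [-0.4  0.3 -1.9] M [0.27 0.56 0.  ] grip 64 0.412 q [-0.74  0.09  0.67  2.23 -0.37  0.31 -1.14]
```

View pics/b5.png

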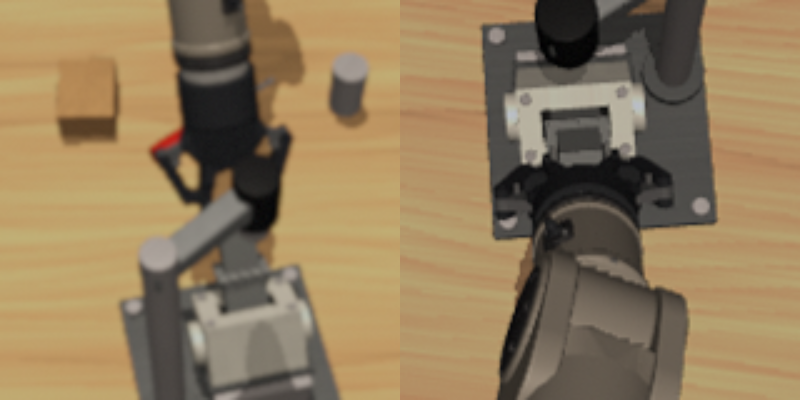

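The plug is free: the pull force is about 2 N, and the picture shows the open port (580,110) with the plug standing clear at (578,145) in the right half. I draw it fully out along the axis.

Call:
{"op": "send_rows", "data": {"rows": [[0, 0, 0, -0.006, 0, 0, 0], [0, 0, 0, -0.008, 0, 0, 0], [0, 0, 0, -0.01, 0, 0, 0]]}}

```text
time: 18.22
ee_pos: [0.562, 0.0301, 0.1928]
tcp_rot: [-0.026, 0.958, 0.094, 0.268]
contact_force: [-0.3, 0.7, -1.2]
gripper_width: 0.41
grip_force: 63.6
```

Call:
{"op": "send_rows", "data": {"rows": [[0, 0, 0, -0.012, 0, 0, 0], [0, 0, 0, -0.012, 0, 0, 0], [0, 0, 0, -0.012, 0, 0, 0], [0, 0, 0, 0, 0, 0, 0]]}}

```text
time: 18.55
ee_pos: [0.5443, 0.0266, 0.2258]
tcp_rot: [-0.027, 0.958, 0.093, 0.27]
contact_force: [0.2, 0.5, -0.8]
gripper_width: 0.411
grip_force: 63.6
```

```bash
python3 c.py
cat > s3.py <<'E'
from sim import *
from cell import get_obs
o=get_obs();q=np.array(o['q'])
U=R.from_euler('z',-.3)*R.from_matrix(np.diag([1,-1,-1.]))
U2=R.from_euler('z',-.9)*R.from_matrix(np.diag([1,-1,-1.]))
for V in(U,U2):
  print(fk(q,s,c,L)[0],o['ee_pos']);run(q,[(o['ee_pos']+[-.03,-.12,.08],V),(np.array([.5,-.332,.25]),V),(np.array([.5,-.332,.08]),V)],8)
go([o['ee_pos']+[-.03,-.12,.08]],U)
E
python3 s3.py
```

```text
t 18.55 th [-0.002  0.008 -0.005] rise(along tool) 0.1101 off axis [-0.0027 -0.007   0.    ] Fport [-0.2  0.4 -0.8] M [0.01 0.7  0.01] grip 64 0.411 q [-0.8  -0.1   0.68  2.23  0.04  0.44 -1.52]
[0.55445661 0.03309847 0.22575701] [0.54430739 0.02657306 0.22582574]
[-0.61  0.17  0.81  1.72 -0.11  1.32 -1.63] 0.0 0.0
[-0.13  0.4   0.86  1.63 -0.3   1.26 -1.06] 0.0 0.0
[-0.04  0.57  0.75  1.8  -0.46  0.96 -0.93] 0.0 0.0
[0.55445661 0.03309847 0.22575701] [0.54430739 0.02657306 0.22582574]
[-0.57  0.16  0.76  1.72 -0.1   1.32 -2.24] 0.0 0.0
[-0.1   0.39  0.82  1.63 -0.29  1.26 -1.68] 0.0 0.0
[-0.02  0.56  0.72  1.8  -0.44  0.96 -1.55] 0.0 0.0
t 18.55 p [0.5443 0.0266 0.2258] turn [-0.137 -0.539  0.482] 0.736
to [ 0.5143 -0.0934  0.3058] curtool [-0.003   0.1118 -0.0958] tgttool [ 0.0068  0.1235 -0.08  ]
F port [-0.2  0.4 -0.8] M [0.01 0.7  0.01] tcp in port [-0.0014 -0.0067  0.1434] tilt [1.300e-02 3.000e-03 3.137e+00] w 0.411 grip 63.6 q [-0.8  -0.1   0.68  2.23  0.04  0.44 -1.52]
```

Call:
{"op": "send_rows", "data": {"rows": [[0, 0, 0.028, -0.024, 0, 0, 0], [0, 0, 0.028, -0.024, 0, 0, 0], [0, 0, 0.028, -0.024, 0, 0, 0], [0, 0, 0.028, -0.024, 0, 0, 0]]}}

```text
time: 18.88
ee_pos: [0.516, -0.0931, 0.3063]
tcp_rot: [-0.027, 0.958, 0.095, 0.269]
contact_force: [1.6, 0.9, -0.8]
gripper_width: 0.41
grip_force: 63.6
```

Call:
{"op": "send_rows", "data": {"rows": [[0, 0, 0, 0, -0.02, -0.077, 0.069], [0, 0, 0, 0, -0.02, -0.077, 0.069], [0, 0, 0, 0, -0.02, -0.077, 0.069], [0, 0, 0, 0, -0.02, -0.077, 0.069]]}}

```text
time: 19.22
ee_pos: [0.5169, -0.0911, 0.3064]
tcp_rot: [-0.012, 0.992, -0.047, 0.116]
contact_force: [-0.2, 0.4, -2.2]
gripper_width: 0.408
grip_force: 63.5
```

Call:
{"op": "send_rows", "data": {"rows": [[0, 0, 0, 0, -0.02, -0.077, 0.069], [0, 0, 0, 0, -0.02, -0.077, 0.069], [0, 0, 0, 0, -0.02, -0.077, 0.069], [0, 0, 0, 0, 0, 0, 0]]}}

```text
time: 19.55
ee_pos: [0.5202, -0.0899, 0.3046]
tcp_rot: [0.003, 0.989, -0.149, -0.002]
contact_force: [1.2, 1.5, -1.9]
gripper_width: 0.411
grip_force: 63.5
```

```bash
python3 -c "
from h import *
U=R.from_euler('z',-.3)*R.from_matrix(np.diag([1,-1,-1.]))
go([[.5,-.332,.25],[.5,-.332,.08]],U)"
```

```text
t 19.55 p [ 0.5202 -0.0899  0.3046] turn [0.007 0.003 0.001] 0.008
to [ 0.5   -0.332  0.25 ] curtool [0.0521 0.237  0.0561] tgttool [0.0523 0.2373 0.0546]
to [ 0.5   -0.332  0.08 ] curtool [0.0526 0.2358 0.2261] tgttool [0.0523 0.2373 0.2246]
F port [ 0.3  1.2 -2.4] M [-0.01 -0.09 -0.03] tcp in port [ 0.0007 -0.1161  0.235 ] tilt [0.738 0.194 2.553] w 0.411 grip 63.5 q [-0.64  0.18  0.83  1.74 -0.13  1.29 -1.64]
```

Call:
{"op": "send_rows", "data": {"rows": [[0, 0.0065, 0.0297, 0, 0.007, 0.003, 0], [0, 0.0065, 0.0297, 0, 0, 0, 0], [0, 0.0065, 0.0297, 0, 0, 0, 0], [0, 0.0065, 0.0297, 0, 0, 0, 0]]}}

```text
time: 19.88
ee_pos: [0.5064, -0.2138, 0.306]
tcp_rot: [-0.002, 0.989, -0.148, 0.002]
contact_force: [-0.1, -0.0, -2.3]
gripper_width: 0.412
grip_force: 63.6
```

Call:
{"op": "send_rows", "data": {"rows": [[0, 0.0065, 0.0297, 0.01, 0, 0, 0], [0, 0.0065, 0.0297, 0.02, 0, 0, 0], [0, 0.0065, 0.0297, 0.03, 0, 0, 0], [0, 0.0065, 0.0297, 0.03, 0, 0, 0], [0, 0, 0, 0.03, 0, 0, 0]]}}

```text
time: 20.3
ee_pos: [0.494, -0.3401, 0.1873]
tcp_rot: [0.002, 0.988, -0.153, 0.004]
contact_force: [-0.1, -1.0, -0.8]
gripper_width: 0.407
grip_force: 63.4
```

Call:
{"op": "send_rows", "data": {"rows": [[0, 0, 0, 0.02, 0, 0, 0], [0, 0, 0, 0, 0, 0, 0], [0, 0, 0, 0, 0, 0, 0]]}}

```text
time: 20.55
ee_pos: [0.4965, -0.3317, 0.1671]
tcp_rot: [-0.002, 0.989, -0.149, 0.001]
contact_force: [-0.4, 0.0, -1.1]
gripper_width: 0.41
grip_force: 63.4
```

```bash
python3 - <<'E'
from h import *
from cell import read_camera
U=R.from_euler('z',-.3)*R.from_matrix(np.diag([1,-1,-1.]))
go([[.5,-.332,.08]],U)
I=[]
for n,(v,u) in(('scene',(130,80)),('top',(180,340))):
    c=read_camera(n);np.savez('pics/%s6.npz'%n,**c);I.append(cv2.resize(c['image'][v:v+160,u:u+160],(400,400)))
cv2.imwrite('pics/b6.png',np.hstack(I))
E
```

```text
t 20.55 p [ 0.4965 -0.3317  0.1671] turn [-0.004 -0.002  0.   ] 0.004
to [ 0.5   -0.332  0.08 ] curtool [ 0.0033 -0.0004  0.0871] tgttool [ 0.0034 -0.0007  0.0871]
F port [-1.   0.1 -0.7] M [-0.02  0.    0.02] tcp in port [-0.1327 -0.3484  0.1561] tilt [0.728 0.183 2.553] w 0.41 grip 63.4 q [-0.09  0.48  0.83  1.76 -0.4   1.08 -1.  ]
```

View pics/b6.png

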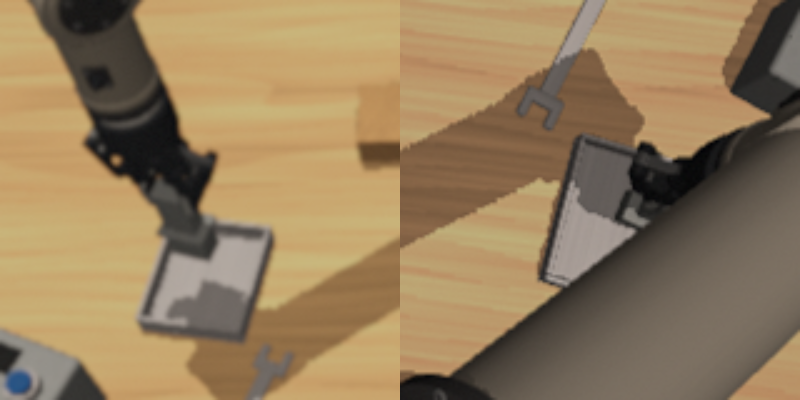

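The left half shows the plug held shank down at (185,235), over the tray. I measure its tilt and lower end in the grip before lowering.

```bash
python3 - <<'E'
from h import *
from cell import get_obs
o=get_obs();q=o['tcp_rot'];A=R.from_quat([*q[1:],q[0]])
P=[]
for n in('scene','top'):
    w=cloud(np.load(f'pics/{n}6.npz')).reshape(-1,3);w=w[~np.isnan(w[:,0])]
    l=A.inv().apply(w-o['ee_pos']);m=(abs(l[:,0])<.04)&(abs(l[:,1])<.045)&(l[:,2]>.004)&(l[:,2]<.1);print(n,m.sum());P.append(l[m])
for nm,p in(('scene',P[0]),('both',np.vstack(P))):
    def f(x):
        B=R.from_euler('xy',x[3:5]);l=B.inv().apply(p-x[:3]); l=l*[1,1,-1]  # plug frame, origin lower end
        return np.min([box(l,(-.014,-.022,0),(.014,.022,.042)),box(l,(-.019,-.027,.042),(.019,.027,.048)),box(l,(-.012,-.018,.048),(.012,.018,.112))],0)
    r=least_squares(f,[0,0,.075,0,0],loss='soft_l1',f_scale=.002,x_scale=[.01,.01,.01,.1,.1]);print(nm,r.x.round(4),np.median(abs(f(r.x))).round(4),'p98 z',np.percentile(p[:,2],98).round(4))
E
```

```text
scene 364
top 161
scene [-0.0027 -0.0039  0.0846  0.0181 -0.0015] 0.0009 p98 z 0.0863
both [-0.0024 -0.0037  0.0841  0.027  -0.0006] 0.0009 p98 z 0.0853
```

Call:
{"op": "send_rows", "data": {"rows": [[0, 0.002, 0, 0.02, -0.01, 0, 0], [0, 0.001, 0, 0.02, -0.01, 0, 0], [0, 0, 0, 0.018, 0, 0, 0], [0, 0, 0, 0.01, 0, 0, 0], [0, 0, 0, 0, 0, 0, 0]]}}

```text
time: 21.07
ee_pos: [0.5003, -0.3324, 0.0994]
tcp_rot: [0.009, 0.989, -0.149, -0.0]
contact_force: [0.3, 1.3, -2.1]
gripper_width: 0.409
grip_force: 63.5
```

Call:
{"op": "send_rows", "data": {"rows": [[0, 0, 0, 0.003, 0, 0, 0], [0, 0, 0, 0.002, 0, 0, 0], [0, 0, 0, 0, 0, 0, 0]]}}

```text
time: 21.32
ee_pos: [0.5009, -0.3339, 0.096]
tcp_rot: [0.009, 0.989, -0.149, 0.001]
contact_force: [-0.4, 0.4, -2.0]
gripper_width: 0.412
grip_force: 63.5
```

Call:
{"op": "send_rows", "data": {"rows": [[0, 0, 0, 0.002, 0, 0, 0], [0, 0, 0, 0.002, 0, 0, 0], [0, 0, 0, 0, 0, 0, 0]]}}

```text
time: 21.57
ee_pos: [0.5007, -0.3338, 0.0913]
tcp_rot: [0.009, 0.989, -0.149, 0.001]
contact_force: [0.4, -0.1, -1.3]
gripper_width: 0.411
grip_force: 63.4
```

Call:
{"op": "send_rows", "data": {"rows": [[0, 0, 0, 0.001, 0, 0, 0], [0, 0, 0, 0.001, 0, 0, 0], [0, 0, 0, 0, 0, 0, 0]]}}

```text
time: 21.82
ee_pos: [0.5012, -0.334, 0.0911]
tcp_rot: [0.009, 0.989, -0.149, 0.001]
contact_force: [-0.8, 2.4, 9.6]
gripper_width: 0.412
grip_force: 65.0
```

Call:
{"op": "send_rows", "data": {"rows": [[0.042, 0, 0, 0, 0, 0, 0], [0.05, 0, 0, 0, 0, 0, 0], [0.06, 0, 0, 0, 0, 0, 0], [0.0854, 0, 0, 0, 0, 0, 0], [0.0854, 0, 0, 0, 0, 0, 0]]}}

```text
time: 22.23
ee_pos: [0.5002, -0.3334, 0.0888]
tcp_rot: [0.009, 0.989, -0.149, -0.0]
contact_force: [0.4, -0.0, -0.5]
gripper_width: 0.952
grip_force: 0.0
```

Call:
{"op": "send_rows", "data": {"rows": [[0.0854, 0, 0, 0, 0, 0, 0], [0.0854, 0, 0, -0.01, 0, 0, 0], [0.0854, 0, 0, -0.02, 0, 0, 0], [0.0854, 0, 0, -0.03, 0, 0, 0], [0.0854, 0, 0, -0.04, 0, 0, 0]]}}

```text
time: 22.65
ee_pos: [0.499, -0.3305, 0.1884]
tcp_rot: [0.009, 0.989, -0.149, -0.002]
contact_force: [0.9, 0.5, 0.6]
gripper_width: 0.999
grip_force: 0.0
```

Call:
{"op": "send_rows", "data": {"rows": [[0.0854, 0, 0, -0.03, 0, 0, 0], [0.0854, -0.03, -0.02, -0.02, 0, 0, 0], [0.0854, -0.03, -0.02, 0, 0, 0, 0], [0.0854, -0.03, -0.02, 0, 0, 0, 0], [0.0854, 0, 0, 0, 0, 0, 0]]}}

```text
time: 23.07
ee_pos: [0.4284, -0.241, 0.2366]
tcp_rot: [0.005, 0.989, -0.147, -0.002]
contact_force: [-0.1, -0.8, 0.0]
gripper_width: 1.005
grip_force: 0.0
```

```bash
python3 - <<'E'
from h import *
from cell import read_camera,get_obs
o=get_obs();print(o['time'],o['ee_pos'],o['contact_force'],np.abs(o['joint_velocities']).max())
c=read_camera('scene');W=cloud(c);cv2.imwrite('pics/s7.png',cv2.resize(c['image'][130:330],None,fx=1.4,fy=1.4))
p=W.reshape(-1,3);p=p[~np.isnan(p[:,0])]
m=(np.abs(p[:,:2]-[.5,-.333]).max(1)<.06)&(p[:,2]>.1)&(p[:,2]<.14);print('top',p[m].mean(0),p[m].min(0),p[m].max(0))
l=PR.inv().apply(p-port);m=(abs(l[:,0])<.03)&(abs(l[:,1])<.047)&(abs(l[:,1])>.032)&(abs(l[:,2])<.01);print('housing',m.sum(),np.median(l[m,2]))
m=(np.abs(p[:,:2]-[.44,.33]).max(1)<.06)&(p[:,2]>.09)&(p[:,2]<.13);print('spare',p[m].mean(0))
E
```

```text
23.0667 [ 0.4283677  -0.24101987  0.23663085] [-0.14031622 -0.80762187  0.03480222] 0.10348236824522956
top [ 0.50512608 -0.32956433  0.11331919] [ 0.48654272 -0.34998654  0.10029451] [ 0.51922427 -0.31203753  0.12098772]
housing 155 0.0003840960206846314
spare [0.43286295 0.32980327 0.11000327]
```

View pics/s7.png

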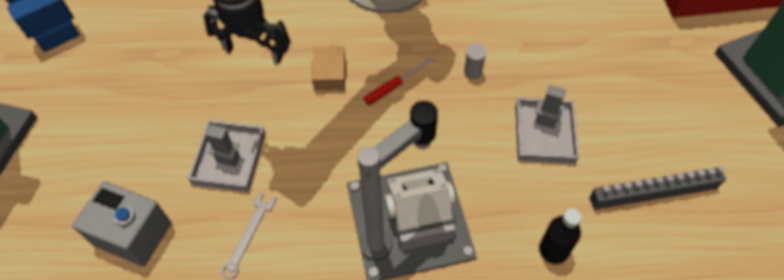

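The plug stands upright in the tray at (225,145). The port at (418,185) is empty and the housing is seated. The spare plug at (548,108) has not moved, and the gripper is clear.

```bash
python3 -c "
from cell import sign_off
print(sign_off())"
```

```text
the job is handed in; nothing more can be done
None
```

The plug is out and stands upright, shank down, in the empty tray; the housing is in its nest and the spare plug has not moved, but a few readings showed 27–32 N of pull during the rocking (above the roughly 25 N that holds the housing), so it may have lifted briefly, though the one depth check mid-rocking and the final one showed it seated; handed in at about 23 s.

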